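# Clear the counting tray and shake out the cattle boluses

## Robot

A 6-joint arm with a two-finger parallel gripper is mounted at the origin on the work surface. World frame = base frame: x ahead of the robot, y to its left, z up, the work surface at z = 0. Lengths are in m, angles in rad, forces in N, time in s.
With the tool pointing down it reaches from about 0.3 to 0.825 m from the base axis. Payload 5.4 kg.
Tool frame: the origin (TCP) lies between the finger pads; the fingertips stand 17 mm ahead of it and the grasp point (between the pads) lies 2 mm behind it; z points along the fingers, y is the direction in which the jaws open and shut (so a half turn about z gives the same grasp; the last joint's range is limited). The gripper opens to 92 mm and grips with 3 to 60 N. Pads are 20 mm wide; open, the fingers measure 128 mm over their backs; the gripper's body (75 mm by 189 mm) begins 69 mm behind the grasp point.
Start: joints at [0.921, 0.158, 1.597, -0, 1.386, -0.21], TCP at [0.245, 0.52, 0.232] pointing down, gripper open.
Joint ranges: [-2.91, 2.91], [-0.94, 2.29], [0.18, 2.7], [-1.29, 4.43], [0.17, 2.64], [-3, 3]. Speed limits (rad/s): [2.57, 2.57, 3.14, 3.14, 3.14, 3.14].

## Interface

Orientations are given as a unit quaternion [w, x, y, z].
In Python, from workcell import robot gives the robot as it stands.
- The arm moves only by the tool step_arm, never from a script. Its argument "rows" is a list that holds one entry, the list of rows, each a list of 7 numbers: the shift along the world's x, y, z in mm, then the turn, a rotation vector about the world's x, y, z in rad, then the gripper command: -1 is shut, 1 is fully open, values between are in proportion. In form: [[[x, y, z, wx, wy, wz, fingers], ...]]. A call has exactly 5 rows; each row shifts and turns the commanded pose from where the row before left it; what a row does not reach is not made up. A row lasts 1/10 s, in which the tool goes at most 50 mm and 8.59 degrees, less where a joint would pass 70% of its speed; a pose out of reach is approached as far as the arm can. A call is refused whole if a number of a shift passes 50 or a number of a turn 0.15, either way. A call with a gripper value outside its range is refused whole. The fingers move at their own pace and stop on an object; "newtons" is the grip in N (left out, the last holds). Time passes only in rows, so rows that do not move let the fingers close, or fill a call up. It gives the time, the measured TCP pose, the force and the opening at its end, in the units of the state.
- robot.state(): the state, without advancing time (a new reading comes with each control period).
- robot.capture(name): name is "side" or "top"; returns a dict with "img" (420x560x3 uint8, red, green, blue), "fx", "fy", "cx", "cy" (pixels), "k1" (the pictures are not rectified: a ray, as slopes to the right and down, at radius r is drawn at 1 + k1 r^2 times it, then the intrinsics apply), "R" (3x3) and "t" (3): a world point X has camera coordinates R X + t. Camera axes: x right, y down, z forward; pixel columns grow to the right and rows downward; lengths in m; the calibration is good to about 2 mm. A picture is of the moment at which its call begins. There is no depth.
- robot.hand_in(): hands the job in, once; it reports no verdict.
The state is a dict: "clock": time; "joint_positions": joint angles; "joint_vel": joint speeds; "joint_torque": joint torques, N m; "eef_pos": TCP position; "tcp_rot": TCP orientation; "contact_force": force on the tool from outside, world axes, zero at the start; "wrist_torque": the same for the moment, N m; "width": finger opening in m.
Only numpy, scipy, OpenCV 4.12 (cv2) and the standard library are available. Lean on these libraries where they do the work, as an engineer would, in place of code of your own. Each camera call takes 0.05 s, during which the arm holds its last target. There are 200 camera calls.

## Task

Make up this order of cattle boluses: first scrape every broken piece off the counting tray's plate into the narrow waste trough with the scraper block, not touching pieces on the plate with the fingers, and stand the scraper back on its cork mat. Then take the clear bolus box and, only over the plate and with the slot no more than about 20 cm above it, tip it slot down and shake it until every whole bolus has dropped out; stand the empty box back on its base on its rubber mat, move all the whole boluses into the wide collecting trough (the scraper sweeps them over), and leave the scraper on its mat again and the bottle, tub and carton where they were.

Things in the scene. Friction and masses are not known exactly. Their poses are not given: they have to be found in the camera images.
- tray: fixed steel counting tray, 242 mm (its x) by 382 mm (its y). Origin under the plate's centre, at table level. Flat plate: y -95 to +95 mm, top 30 mm above the table, both these edges open. Narrow waste trough: y -165 to -95. Wide collecting trough: y +95 to +205; trough floors 6 mm above the table. All span x -115 to +115; outer rims 6 mm thick, tops 45 mm above the table
- plate_mid (a point): centre of the plate's top face, 30 mm above the table; axes as the tray's
- waste_mid (a point): centre of the narrow waste trough's floor (tray y -130 mm, 6 mm above the table); axes as the tray's
- collect_mid (a point): centre of the wide collecting trough's floor (tray y +150 mm, 6 mm above the table); axes as the tray's
- scraper_mid (a point): wooden scraper block with a weighted base, about 220 g, the point on its upright axis 50 mm above its underside, half-way up its grip. z up as it stands; the broad base is 120 mm long (its y), 40 mm thick (its x) and 26 mm high, with a steel scraping edge along each long lower side; above it a dark grip 26 mm thick (x), 76 mm long (y), from 26 to 75 mm above the underside. It starts standing upright on the cork mat
- scraper_mat_mid (a point): centre of the top of the fixed cork mat, 130 mm (its x) by 190 mm (its y), 3 mm thick, where the scraper stands
- box_mid (a point): centre of the clear plastic bolus box, 240 g, 138 mm long (its x), 54 mm wide (its y, the width to grip), 86 mm high (its z, up as it stands); walls 4 mm; the slot is in its grey front end (-x). It starts on the rubber mat, boluses loose inside. Level, they stay in; tipped 65 degrees or more slot down, some drop out, the rest need shaking side to side (along y). If they jam, level the box and tip it anew
- box_slot (a point): centre of the slot in the box's front end (box x -69 mm, 1.5 mm below the box centre in z): an upright slot 34 mm wide (y) and 67 mm tall (z), its sill 8 mm above the box's underside; axes as the box's
- box_mat_mid (a point): centre of the top of the fixed black rubber mat, 220 mm (its x) by 150 mm (its y), 3 mm thick, where the box stands
- bottle: bystander: white bottle, 64 mm across, 170 mm tall, origin at the centre of its underside; leave alone
- tub: bystander: yellow tub, 100 mm across, 150 mm tall, origin at the centre of its underside; leave alone
- carton: bystander: closed cardboard carton 90 x 140 x 50 mm, origin at the centre of its underside; leave alone
- bolus1_mid (a point): whole bolus: white oblong with round ends, 60 mm long (its x), 30 mm wide (y), 13 mm thick (z), 25 g; its centre. Starts in the box; three or four boluses are present (bolus1 and bolus2 always, one or both of bolus3 and bolus4)
- bolus2_mid (a point): whole bolus: white oblong with round ends, 60 mm long (its x), 30 mm wide (y), 13 mm thick (z), 25 g; its centre. Starts in the box; three or four boluses are present (bolus1 and bolus2 always, one or both of bolus3 and bolus4)
- bolus3_mid (a point): whole bolus: white oblong with round ends, 60 mm long (its x), 30 mm wide (y), 13 mm thick (z), 25 g; its centre. Starts in the box; three or four boluses are present (bolus1 and bolus2 always, one or both of bolus3 and bolus4)
- bolus4_mid (a point): whole bolus: white oblong with round ends, 60 mm long (its x), 30 mm wide (y), 13 mm thick (z), 25 g; its centre. Starts in the box; three or four boluses are present (bolus1 and bolus2 always, one or both of bolus3 and bolus4)
- chip1: broken bolus piece: white chip about 28 mm (its x) by 23 mm by 13 mm high, 12 g; origin at the centre of its underside. Starts on the plate; 3 to 5 of the five are present
- chip2: broken bolus piece: white chip about 30 mm (its x) by 23 mm by 13 mm high, 12 g; origin at the centre of its underside. Starts on the plate; 3 to 5 of the five are present
- chip3: broken bolus piece: white chip about 32 mm (its x) by 23 mm by 13 mm high, 12 g; origin at the centre of its underside. Starts on the plate; 3 to 5 of the five are present
- chip4: broken bolus piece: white chip about 34 mm (its x) by 23 mm by 13 mm high, 12 g; origin at the centre of its underside. Starts on the plate; 3 to 5 of the five are present
- chip5: broken bolus piece: white chip about 36 mm (its x) by 23 mm by 13 mm high, 12 g; origin at the centre of its underside. Starts on the plate; 3 to 5 of the five are present
Not all that is in view belongs to the job. What is shaped like the part that bears box_mid but pink or purple is not meant. What is shaped like the part that bears scraper_mat_mid but red is not meant.

How it is judged:
By the outcome, as a careful person would: the job done as asked, in the order asked, and still so for the second after the job is handed in, with the robot touching nothing.
Of bolus3, bolus4 only 1 to 2 are there at a start; the rules pass over those that are not, and their reading is None.
Of chip1, chip2, chip3, chip4, chip5 only 3 to 5 are there at a start; the rules pass over those that are not, and their reading is None.
At some moment in a run one of scraper, bolus_box may be knocked a few centimetres aside while the robot is not near it.
It also fails if it takes over 208 s, if anything falls off the work surface, if the arm or the gripper's body presses on something with over 40 N, if the wrist force passes 120 N, or if a joint passes its speed limit or range.

## Working session

There is one attempt and no reset: what is moved stays moved. The work goes in short steps, Python scripts to look and compute and a tool call to move; the robot and the scene stay as the last step left them, time stands still between calls to the robot, and variables do not carry over. Pictures are saved under pics/ and viewed, about 12 in all and at most 16, crops included, and the job is handed in when it is done.

Besides the shell and the picture viewer there is one more tool, called after "Emit:" as a command line: name --argument value ..., lists and objects as JSON in quotes. step_arm: Moves the arm, as the interface text tells. Its arguments: {"type":"object","properties":{"rows":{"type":"array","items":{"type":"array","items":{"type":"array","items":{"type":"number"}}}},"newtons":{"type":"number"}},"required":["rows"]}

```bash
mkdir -p pics
cat > h.py <<'E'
import numpy as np, cv2
from workcell import robot
def snap(cam,name,crop=None,scale=1):
    c=robot.capture(cam); im=cv2.cvtColor(c["img"],cv2.COLOR_RGB2BGR)
    np.savez(f"pics/{name}.npz",**{k:np.array(v) for k,v in c.items()})
    if crop: x0,y0,x1,y1=crop; im=im[y0:y1,x0:x1]
    if scale!=1: im=cv2.resize(im,None,fx=scale,fy=scale,interpolation=cv2.INTER_CUBIC)
    cv2.imwrite(f"pics/{name}.png",im); return c
def load(name): return dict(np.load(f"pics/{name}.npz"))
def p2w(c,uv,z):
    d=np.array([(uv[0]-c["cx"])/c["fx"],(uv[1]-c["cy"])/c["fy"]]); s=d.copy()
    for _ in range(20): s=d/(1+c["k1"]*(s@s))
    R,t=np.array(c["R"]),np.array(c["t"]); o=-R.T@t; r=R.T@np.array([*s,1])
    return (o+r*(z-o[2])/r[2]).round(4)
def w2p(c,X):
    p=np.array(c["R"])@np.array(X)+c["t"]; s=p[:2]/p[2]; s=s*(1+c["k1"]*(s@s))
    return np.array([s[0]*c["fx"]+c["cx"],s[1]*c["fy"]+c["cy"]]).round(1)
E
python3 - <<'E'
from h import *
for n in ("top","side"):
    c=snap(n,n+"0",scale=1.42); print(n,c["fx"],c["cx"],c["cy"],c["k1"],-np.array(c["R"]).T@c["t"],np.array(c["R"]).round(2).tolist())
print(robot.state())
E
```

```text
top 508.4903551812895 276.2831162880061 206.54330345321048 -0.057564838436226 [0.34344745 0.12864473 1.38402363] [[0.01, -1.0, 0.02], [-0.99, -0.01, -0.14], [0.14, -0.01, -0.99]]
side 382.60516153565544 272.6367623254278 212.07211364090688 -0.10268730426612167 [0.38685463 0.84273152 0.93903688] [[-0.98, -0.21, 0.01], [-0.17, 0.74, -0.65], [0.13, -0.63, -0.76]]
{'clock': 0.1, 'joint_positions': array([ 9.20907339e-01,  1.58988709e-01,  1.59804873e+00,  4.65805919e-06,
        1.38618541e+00, -2.10083211e-01]), 'joint_vel': array([-9.89154334e-06, -1.13419358e-03, -3.27544648e-03,  9.06593166e-04,
       -4.33009765e-05, -1.01470835e-04]), 'joint_torque': array([-3.92280681e-04, -3.86499560e+01, -3.22960246e+01,  7.03050569e-02,
        3.39380605e-02, -2.60064490e-05]), 'eef_pos': array([0.244508  , 0.5198607 , 0.23074467]), 'tcp_rot': array([-3.41862266e-04,  2.18135198e-01,  9.75918219e-01, -7.39949440e-04]), 'contact_force': array([ 0.35094325, -0.144473  , -0.48979779]), 'wrist_torque': array([-0.01925219,  0.02116907, -0.03815933]), 'width': 0.09166069758154695}
```

View pics/top0.png

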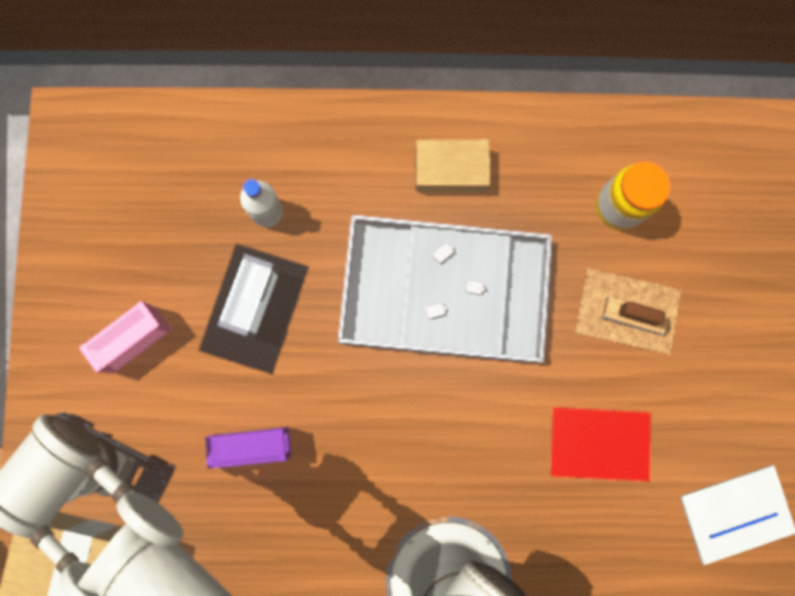

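View pics/side0.png

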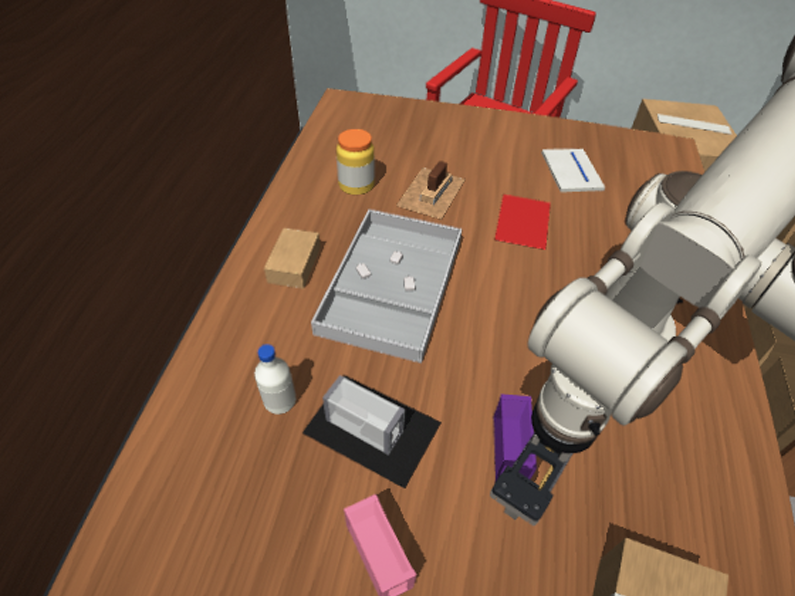

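Candidates in the top picture: the box is the clear one at (248,295), not the pink (125,337) or purple (248,448) ones. The mat is the cork one at (630,312), not the red one at (600,445). The scraper stands on the cork at (638,314). There are three chips, at (444,253), (475,288) and (437,311). I'll check these choices in a close crop.

Run:
```python
from h import *
im=cv2.cvtColor(load("top0")["img"],cv2.COLOR_RGB2BGR)
a=cv2.resize(im[140:270,225:490],None,fx=3,fy=3,interpolation=cv2.INTER_CUBIC)
b=cv2.resize(im[165:265,138:222],None,fx=2,fy=2,interpolation=cv2.INTER_CUBIC)
s=cv2.cvtColor(load("side0")["img"],cv2.COLOR_RGB2BGR)
b=cv2.resize(im[168:265,136:222],None,fx=2,fy=2,interpolation=cv2.INTER_CUBIC)
d=cv2.resize(s[255:352,205:315],None,fx=2,fy=2,interpolation=cv2.INTER_CUBIC)
e=cv2.resize(s[105:202,275:375],None,fx=2,fy=2,interpolation=cv2.INTER_CUBIC)
row=np.hstack([b,d,e]); row=np.pad(row,((0,0),(0,795-row.shape[1]),(0,0)))
cv2.imwrite("pics/crop1.png",np.vstack([a,row])); print(b.shape,d.shape,e.shape)
```

```text
(194, 172, 3) (194, 220, 3) (194, 200, 3)
```

View pics/crop1.png

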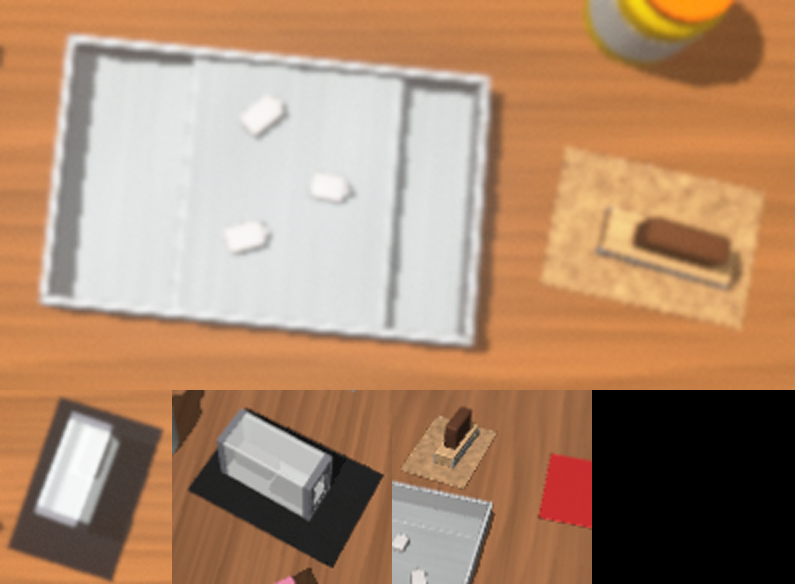

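```bash
cat > fit.py <<'E'
from h import *
from scipy.optimize import least_squares
def fit(pairs,g):
    # pairs: (cam, uv, local xyz)
    def W(q,l):
        c,s=np.cos(q[2]),np.sin(q[2]); return [q[0]+c*l[0]-s*l[1],q[1]+s*l[0]+c*l[1],l[2]]
    r=least_squares(lambda q:np.concatenate([w2p(c,W(q,l))-uv for c,uv,l in pairs]),g,loss="soft_l1",diff_step=1e-3)
    return r.x.round(4), r.fun.reshape(-1,2).round(1).tolist()
E
python3 - <<'E'
from fit import *
T=load("top0");S=load("side0")
A=lambda u,v:np.array([225+u/3,140+v/3]); B=lambda u,v:np.array([136+u/2,168+(v-390)/2])
D=lambda u,v:np.array([205+(u-172)/2,255+(v-390)/2]); E=lambda u,v:np.array([275+(u-392)/2,105+(v-390)/2])
x,y=.121,.191; y0=.02  # tray y -171..+211
print("tray",fit([(T,A(70,38),(x,.211,.045)),(T,A(489,77),(x,-.171,.045)),(T,A(473,345),(-x,-.171,.045)),(T,A(43,302),(-x,.211,.045)),
 (S,np.array([371,212])/1.42,(x,-.171,.045)),(S,np.array([461,229])/1.42,(-x,-.171,.045)),(S,np.array([423,358])/1.42,(-x,.211,.0)),(S,np.array([313,324])/1.42,(x,.211,.045))],[.4,.05,0]))
print("cork",fit([(T,A(567,148),(.065,.095,.003)),(T,A(763,190),(.065,-.095,.003)),(T,A(742,327),(-.065,-.095,.003)),(T,A(543,285),(-.065,.095,.003))],[.4,-.2,0]))
print("scr",fit([(T,A(607,208),(.02,.06,.029)),(T,A(597,252),(-.02,.06,.003)),(T,A(728,287),(-.02,-.06,.003)),(T,A(640,220),(.013,.038,.078)),(T,A(636,240),(-.013,.038,.078)),(T,A(728,265),(-.013,-.038,.078)),(T,A(730,242),(.013,-.038,.078))],[.4,-.25,-.1]))
print("bmat",fit([(T,B(60,397),(.11,.075,.003)),(T,B(162,430),(.11,-.075,.003)),(T,B(111,580),(-.11,-.075,.003)),(T,B(9,547),(-.11,.075,.003)),(S,D(190,489),(.11,.075,.003)),(S,D(334,566),(-.11,.075,.003)),(S,D(383,474),(-.11,-.075,.003))],[.4,.4,-.2]))
print("box",fit([(T,B(70,412),(.069,.027,.089)),(T,B(118,427),(.069,-.027,.089)),(T,B(36,512),(-.069,.027,.089)),(T,B(82,524),(-.069,-.027,.089)),(S,D(244,408),(.069,-.027,.089)),(S,D(333,462),(-.069,-.027,.089)),(S,D(304,487),(-.069,.027,.089)),(S,D(218,440),(.069,.027,.089)),(S,D(304,520),(-.069,.027,.003))],[.4,.4,-.2]))
for n,u in (("c1",(263,116)),("c2",(330,187)),("c3",(246,238))): print(n,p2w(T,A(*u),.04))
for n,u in (("tub",(640,190)),): print(n,p2w(T,np.array(u)/1.42,.1))
E
```

```text
tray (array([0.5371, 0.0258, 0.    ]), [[-19.1, 6.1], [-17.4, -5.1], [-10.6, -4.8], [-12.1, 8.1], [-8.5, 5.5], [-3.5, 4.0], [4.6, 12.5], [0.3, 12.5]])
cork (array([ 0.4941, -0.3526,  0.    ]), [[-5.6, 10.2], [-3.7, -3.0], [5.3, -2.0], [3.6, 11.5]])
scr (array([ 0.4967, -0.3574, -0.1145]), [[-0.5, 2.0], [-1.3, 2.8], [-2.3, -3.6], [2.3, -0.7], [2.8, 2.4], [0.6, -2.4], [0.7, -4.6]])
bmat (array([ 0.5034,  0.3772, -0.2225]), [[-4.2, 0.9], [-2.7, -3.2], [2.8, -0.2], [0.3, 3.4], [-1.4, 3.6], [2.5, -0.7], [-0.2, -2.8]])
box (array([ 0.5193,  0.3747, -0.3032]), [[1.2, -0.3], [-3.2, -1.4], [0.2, 0.2], [-2.9, 0.8], [-2.4, -0.1], [-0.5, -3.8], [3.5, 0.6], [-0.9, -0.5], [2.9, -0.8]])
c1 [0.6072 0.0115 0.04  ]
c2 [ 0.5435 -0.0484  0.04  ]
c3 [0.4969 0.0267 0.04  ]
tub [ 0.7208 -0.3487  0.1   ]
```

```bash
sed -i 's/s\[1\]\*c\["fy"\]+c\["cy"\]\]).round(1)/s[1]*c["fy"]+c["cy"]])/' h.py; sed -i 's/,diff_step=1e-3//' fit.py
python3 - <<'E'
from fit import *
T=load("top0");S=load("side0")
A=lambda u,v:np.array([225+u/3,140+v/3]); B=lambda u,v:np.array([136+u/2,168+(v-390)/2])
D=lambda u,v:np.array([205+(u-172)/2,255+(v-390)/2])
x=.121
print("tray",fit([(T,A(70,38),(x,.211,.045)),(T,A(489,77),(x,-.171,.045)),(T,A(473,345),(-x,-.171,.045)),(T,A(43,302),(-x,.211,.045)),
 (S,np.array([371,212])/1.42,(x,-.171,.045)),(S,np.array([461,229])/1.42,(-x,-.171,.045)),(S,np.array([421,358])/1.42,(-x,.211,.0)),(S,np.array([313,324])/1.42,(x,.211,.045))],[.4,.05,0]))
print("cork",fit([(T,A(567,148),(.065,.095,.003)),(T,A(763,190),(.065,-.095,.003)),(T,A(742,327),(-.065,-.095,.003)),(T,A(543,285),(-.065,.095,.003))],[.4,-.2,0]))
print("scr",fit([(T,A(607,208),(.02,.06,.029)),(T,A(597,252),(-.02,.06,.003)),(T,A(728,287),(-.02,-.06,.003)),(T,A(640,220),(.013,.038,.078)),(T,A(636,240),(-.013,.038,.078)),(T,A(728,265),(-.013,-.038,.078)),(T,A(730,242),(.013,-.038,.078))],[.4,-.25,-.1]))
print("bmat",fit([(T,B(60,397),(.11,.075,.003)),(T,B(162,430),(.11,-.075,.003)),(T,B(111,580),(-.11,-.075,.003)),(T,B(9,547),(-.11,.075,.003)),(S,D(190,489),(.11,.075,.003)),(S,D(334,566),(-.11,.075,.003)),(S,D(383,474),(-.11,-.075,.003))],[.4,.4,-.2]))
print("box",fit([(T,B(70,412),(.069,.027,.089)),(T,B(118,427),(.069,-.027,.089)),(T,B(36,512),(-.069,.027,.089)),(T,B(82,524),(-.069,-.027,.089)),(S,D(244,408),(.069,-.027,.089)),(S,D(333,462),(-.069,-.027,.089)),(S,D(304,487),(-.069,.027,.089)),(S,D(218,440),(.069,.027,.089)),(S,D(304,520),(-.069,.027,.003))],[.4,.4,-.2]))
# chips in the tray frame
E
```

```text
tray (array([ 0.5386, -0.0132, -0.0844]), [[-0.4, -0.5], [0.4, -0.0], [0.1, -0.0], [-0.7, 0.8], [-1.6, -2.7], [1.0, -0.8], [1.0, 3.0], [-0.9, -1.9]])
cork (array([ 0.5058, -0.3532, -0.1987]), [[-0.4, -0.1], [0.4, 0.0], [0.4, 0.1], [-0.4, -0.1]])
scr (array([ 0.4943, -0.3557, -0.2466]), [[0.3, 0.2], [-2.4, 0.7], [-4.2, -0.0], [2.6, -1.6], [1.9, 1.3], [-0.9, 0.3], [0.4, -1.6]])
bmat (array([ 0.5033,  0.3748, -0.2934]), [[-0.1, -0.1], [0.3, -0.6], [0.3, 1.0], [-1.0, 0.8], [-1.2, -0.3], [-0.5, 0.2], [0.6, -0.5]])
box (array([ 0.5188,  0.3744, -0.3458]), [[2.5, -0.1], [-2.2, -0.4], [-0.7, -0.4], [-4.1, 1.0], [-1.2, -0.8], [-0.4, -2.8], [2.7, 1.3], [-0.4, -1.7], [2.2, -0.2]])
```

Emit:
step_arm --rows '[[[12.5,-43.8,0,0,0,-0.069,1],[12.5,-43.8,0,0,0,-0.069,1],[12.5,-43.8,0,0,0,-0.069,1],[12.5,-43.8,0,0,0,-0.069,1],[12.5,-43.8,0,0,0,-0.069,1]]]'

```text
clock: 0.6
eef_pos: [0.3071, 0.2995, 0.2312]
tcp_rot: [-0.0, 0.383, 0.924, -0.0]
contact_force: [0.5, 0.2, 0.4]
width: 0.0917
```

Emit:
step_arm --rows '[[[12.5,-43.8,0,0,0,-0.069,1],[12.5,-43.8,0,0,0,-0.069,1],[12.5,-43.8,0,0,0,-0.069,1],[12.5,-43.8,0,0,0,-0.069,1],[12.5,-43.8,0,0,0,-0.069,1]]]'

```text
clock: 1.1
eef_pos: [0.3697, 0.0805, 0.2314]
tcp_rot: [0.0, 0.536, 0.844, 0.0]
contact_force: [0.3, 0.8, 0.6]
width: 0.0921
```

Emit:
step_arm --rows '[[[12.5,-43.8,0,0,0,-0.069,1],[12.5,-43.8,0,0,0,-0.069,1],[12.5,-43.8,0,0,0,-0.069,1],[12.5,-43.8,0,0,0,-0.069,1],[12.5,-43.8,0,0,0,-0.069,1]]]'

```text
clock: 1.6
eef_pos: [0.4322, -0.1387, 0.2313]
tcp_rot: [-0.0, 0.674, 0.739, 0.0]
contact_force: [1.0, -0.1, 0.5]
width: 0.092
```

Emit:
step_arm --rows '[[[12.5,-43.8,0,0,0,-0.069,1],[12.5,-43.8,0,0,0,-0.069,1],[12.5,-43.8,0,0,0,-0.069,1],[12.5,-43.8,0,0,0,-0.069,1],[0,0,0,0,0,0,1]]]'

```text
clock: 2.1
eef_pos: [0.4821, -0.3162, 0.2299]
tcp_rot: [-0.0, 0.77, 0.639, -0.001]
contact_force: [0.4, 0.4, -0.8]
width: 0.0919
```

Emit:
step_arm --rows '[[[12,-39.5,-20,0,0,-0.055,1],[0,0,-30,0,0,0,1],[0,0,-30,0,0,0,1],[0,0,0,0,0,0,1],[0,0,0,0,0,0,1]]]'

```text
clock: 2.6
eef_pos: [0.4941, -0.3506, 0.1517]
tcp_rot: [-0.001, 0.785, 0.62, -0.0]
contact_force: [-0.1, -0.2, 0.1]
width: 0.0919
```

Run:
```python
from h import *
t=snap("top","t1"); s=snap("side","s1")
a=cv2.resize(t["img"][160:280,360:500],None,fx=2.8,fy=2.8,interpolation=cv2.INTER_CUBIC)
b=cv2.resize(s["img"][80:200,255:395],None,fx=2.8,fy=2.8,interpolation=cv2.INTER_CUBIC)
cv2.imwrite("pics/v4.png",np.hstack([a,b])[:,:,::-1]); st=robot.state(); print(st["joint_positions"],st["eef_pos"])
```

```text
[-8.16435542e-01  3.05649468e-01  1.58151501e+00  6.46952221e-05
  1.25112821e+00 -5.82055864e-01] [ 0.4952222  -0.3518491   0.15389853]
```

View pics/v4.png

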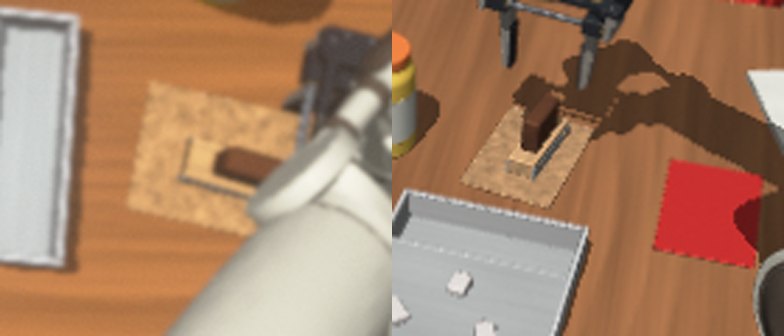

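Run:
```python
from fit import *
T=load("top0");S=load("s1")
A=lambda u,v:np.array([225+u/3,140+v/3]); B=lambda u,v:np.array([255+(u-392)/2.8,80+v/2.8])
P=[(T,A(607,208),(.02,.06,.029)),(T,A(597,252),(-.02,.06,.003)),(T,A(640,220),(.013,.038,.078)),(T,A(636,240),(-.013,.038,.078)),(T,A(728,265),(-.013,-.038,.078)),(T,A(730,242),(.013,-.038,.078))]
Q=[(S,B(508,172),(.02,.06,.003)),(S,B(531,178),(-.02,.06,.003)),(S,B(508,156),(.02,.06,.029)),(S,B(571,124),(-.02,-.06,.029))]
print(fit(P,[.5,-.35,-.2])); print(fit(P+Q,[.5,-.35,-.2]))
```

```text
(array([ 0.4939, -0.3544, -0.2632]), [[0.0, -0.0], [-2.8, 0.4], [2.2, -1.7], [1.4, 1.2], [-1.5, 0.6], [-0.0, -1.2]])
(array([ 0.4931, -0.3544, -0.2834]), [[0.3, -0.1], [-2.9, 0.2], [2.4, -1.6], [1.4, 1.1], [-1.6, 1.2], [0.0, -0.6], [-0.6, 0.1], [0.6, 1.3], [-0.2, 0.5], [-0.3, -1.6]])
```

Emit:
step_arm --rows '[[[-1.5,-3,-25,0,0,-0.035,1],[0,0,-30,0,0,0,1],[0,0,-25,0,0,0,1],[0,0,-20,0,0,0,1],[0,0,0,0,0,0,1]]]'

```text
clock: 3.2
eef_pos: [0.4921, -0.3534, 0.0505]
tcp_rot: [-0.001, 0.796, 0.606, -0.0]
contact_force: [1.1, 0.6, 0.3]
width: 0.0921
```

Emit:
step_arm --rows '[[[0,0,0,0,0,0,-1],[0,0,0,0,0,0,-1],[0,0,0,0,0,0,-1],[0,0,0,0,0,0,-1],[0,0,0,0,0,0,-1]]]' --newtons 40

```text
clock: 3.7
eef_pos: [0.4931, -0.3547, 0.0522]
tcp_rot: [0.0, 0.796, 0.606, 0.0]
contact_force: [0.6, 0.5, 0.1]
width: 0.0543
```

Emit:
step_arm --rows '[[[0,0,0,0,0,0,-1],[0,0,0,0,0,0,-1],[0,0,0,0,0,0,-1],[0,0,0,0,0,0,-1],[0,0,0,0,0,0,-1]]]'

```text
clock: 4.2
eef_pos: [0.493, -0.3545, 0.0517]
tcp_rot: [0.0, 0.796, 0.606, 0.0]
contact_force: [0.9, -0.6, -0.0]
width: 0.0255
```

Emit:
step_arm --rows '[[[0,0,20,0,0,0,-1],[0,0,40,0,0,0,-1],[0,0,40,0,0,0,-1],[7,30,0,0,0,-0.1,-1],[7,30,0,0,0,-0.1,-1]]]'

```text
clock: 4.7
eef_pos: [0.5071, -0.2948, 0.153]
tcp_rot: [0.001, 0.854, 0.521, 0.0]
contact_force: [0.1, 0.2, -2.3]
width: 0.0254
```

Emit:
step_arm --rows '[[[7,30,0,0,0,-0.1,-1],[7,30,0,0,0,-0.1,-1],[7,30,0,0,0,-0.1,-1],[7,30,0,0,0,-0.1,-1],[7,30,0,0,0,-0.1,-1]]]'

```text
clock: 5.2
eef_pos: [0.5412, -0.1429, 0.1509]
tcp_rot: [-0.001, 0.956, 0.294, -0.001]
contact_force: [0.4, 0.1, -2.1]
width: 0.0257
```

Emit:
step_arm --rows '[[[7,30,0,0,0,-0.1,-1],[7,30,0,0,0,-0.1,-1],[7,30,0,0,0,-0.1,-1],[7,30,0,0,0,-0.1,-1],[7,30,0,0,0,-0.1,-1]]]'

```text
clock: 5.7
eef_pos: [0.5762, 0.0069, 0.1508]
tcp_rot: [-0.0, 0.999, 0.048, -0.001]
contact_force: [-0.1, 0.2, -1.8]
width: 0.0257
```

Emit:
step_arm --rows '[[[7,30,0,0,0,-0.1,-1],[7,30,0,0,0,-0.085,-1],[0,0,0,0,0,0,-1],[0,0,0,0,0,0,-1],[0,0,0,0,0,0,-1]]]'

```text
clock: 6.2
eef_pos: [0.5903, 0.0648, 0.1511]
tcp_rot: [0.0, 0.999, -0.042, -0.001]
contact_force: [1.0, 0.3, -1.4]
width: 0.0258
```

Run:
```python
from h import *
t=snap("top","t2"); s=snap("side","s2")
a=cv2.resize(t["img"][120:290,220:420],None,fx=2,fy=2,interpolation=cv2.INTER_CUBIC)
b=cv2.resize(s["img"][100:270,200:400],None,fx=2,fy=2,interpolation=cv2.INTER_CUBIC)
cv2.imwrite("pics/v5.png",np.hstack([a,b])[:,:,::-1]); st=robot.state(); print(st["joint_positions"],st["eef_pos"],st["tcp_rot"])
```

```text
[-9.42338410e-02  2.78420084e-01  1.62035825e+00 -2.82138160e-04
  1.24338887e+00  1.56176326e+00] [0.59055307 0.06453707 0.15137772] [ 1.18557841e-04  9.99094623e-01 -4.25421393e-02 -2.93787223e-04]
```

View pics/v5.png

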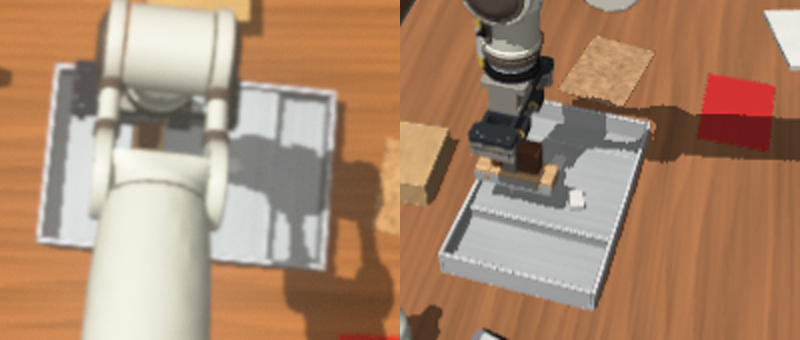

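The scraper is held level above the plate, aligned with the tray. Next is stroke 1.

Emit:
step_arm --rows '[[[0,0,-30,0,0,0,-1],[0,0,-25,0,0,0,-1],[0,0,-13,0,0,0,-1],[0,0,-3.3,0,0,0,-1],[0,0,0,0,0,0,-1]]]'

```text
clock: 6.8
eef_pos: [0.5912, 0.0652, 0.0807]
tcp_rot: [0.0, 0.999, -0.042, 0.0]
contact_force: [-0.1, 0.3, -2.0]
width: 0.0259
```

Emit:
step_arm --rows '[[[-1,-12,0,0,0,0,-1],[-1,-12,0,0,0,0,-1],[-1,-12,0,0,0,0,-1],[-1,-12,0,0,0,0,-1],[-1,-12,0,0,0,0,-1]]]'

```text
clock: 7.3
eef_pos: [0.5858, 0.0041, 0.0805]
tcp_rot: [0.0, 0.999, -0.042, 0.0]
contact_force: [-0.0, 0.1, -2.3]
width: 0.0256
```

Emit:
step_arm --rows '[[[-1,-12,0,0,0,0,-1],[-1,-12,0,0,0,0,-1],[-1,-12,0,0,0,0,-1],[-1,-12,0,0,0,0,-1],[-1,-12,0,0,0,0,-1]]]'

```text
clock: 7.8
eef_pos: [0.5807, -0.0554, 0.0803]
tcp_rot: [-0.0, 0.999, -0.042, -0.0]
contact_force: [0.1, -0.3, -2.7]
width: 0.0255
```

Emit:
step_arm --rows '[[[-1,-12,0,0,0,0,-1],[-1,-12,0,0,0,0,-1],[-1,-12,0,0,0,0,-1],[-1,-13,0,0,0,0,-1],[0,0,0,0,0,0,-1]]]'

```text
clock: 8.3
eef_pos: [0.5782, -0.1053, 0.0828]
tcp_rot: [0.0, 0.999, -0.043, 0.001]
contact_force: [-1.5, 2.5, 8.0]
width: 0.0258
```

Run:
```python
from h import *
s=snap("side","s3"); t=snap("top","t3")
b=cv2.resize(s["img"][125:235,235:335],None,fx=5,fy=5,interpolation=cv2.INTER_CUBIC)
cv2.imwrite("pics/v6.png",b[:,:,::-1]); print(robot.state()["contact_force"],robot.state()["eef_pos"])
```

```text
[-1.03778794  3.23575093  7.24982321] [ 0.57811595 -0.1043654   0.08260414]
```

View pics/v6.png

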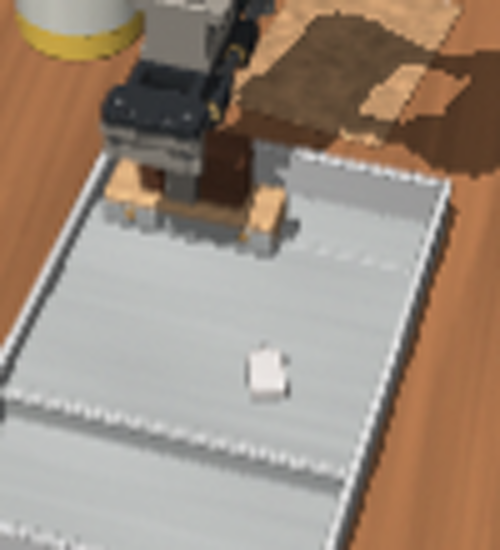

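Emit:
step_arm --rows '[[[0,0,15,0,0,0,-1],[0,0,25,0,0,0,-1],[0,30,30,0,0,0,-1],[0,50,30,0,0,0,-1],[0,50,0,0,0,0,-1]]]'

```text
clock: 8.9
eef_pos: [0.5799, 0.0188, 0.1818]
tcp_rot: [0.001, 0.999, -0.043, 0.005]
contact_force: [1.7, 1.1, -2.3]
width: 0.0261
```

Run:
```python
from h import *
s=snap("side","s4"); t=snap("top","t4")
b=cv2.resize(s["img"][125:225,235:335],None,fx=4,fy=4,interpolation=cv2.INTER_CUBIC)
a=cv2.resize(t["img"][150:250,320:420],None,fx=4,fy=4,interpolation=cv2.INTER_CUBIC)
cv2.imwrite("pics/v7.png",np.hstack([a,b])[:,:,::-1]); print(robot.state()["contact_force"],robot.state()["eef_pos"])
```

```text
[-0.9022202  -0.57787785 -2.23357213] [0.57702977 0.02429959 0.17791712]
```

View pics/v7.png

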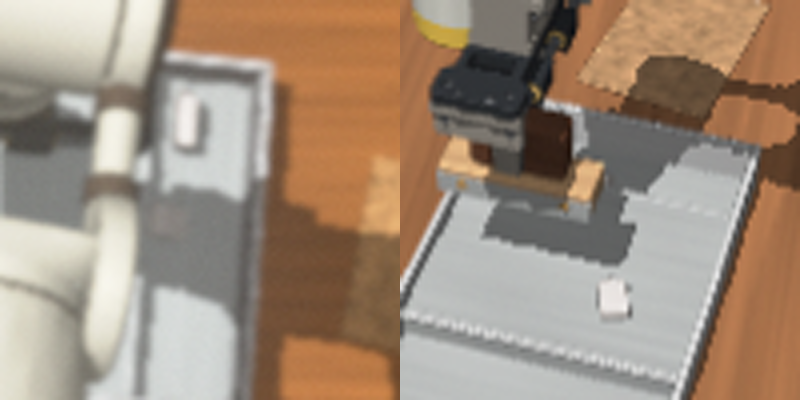

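Emit:
step_arm --rows '[[[-24,17,0,0,0,0,-1],[-24,17,0,0,0,0,-1],[-23,16.6,0,0,0,0,-1],[0,0,0,0,0,0,-1],[0,0,0,0,0,0,-1]]]'

```text
clock: 9.5
eef_pos: [0.506, 0.0695, 0.1764]
tcp_rot: [0.0, 0.999, -0.042, 0.0]
contact_force: [0.3, 0.0, -1.7]
width: 0.0263
```

Run:
```python
from h import *
st=robot.state();print(st["contact_force"],st["eef_pos"],st["tcp_rot"])
t=snap("top","t5");b=cv2.resize(t["img"][140:260,310:410],None,fx=5,fy=5,interpolation=cv2.INTER_CUBIC);cv2.imwrite("pics/v8.png",b[:,:,::-1])
for z in (.012,.036): print(p2w(t,(361.2,203.7),z),p2w(t,(366.7,180.5),z))
```

```text
[ 0.29294987  0.03538233 -1.74010287] [0.50596475 0.06950186 0.17637678] [ 3.06510952e-04  9.99123353e-01 -4.18597304e-02  4.41924561e-04]
[ 0.5447 -0.124   0.012 ] [ 0.6095 -0.1403  0.012 ]
[ 0.5412 -0.1196  0.036 ] [ 0.6049 -0.1356  0.036 ]
```

View pics/v8.png

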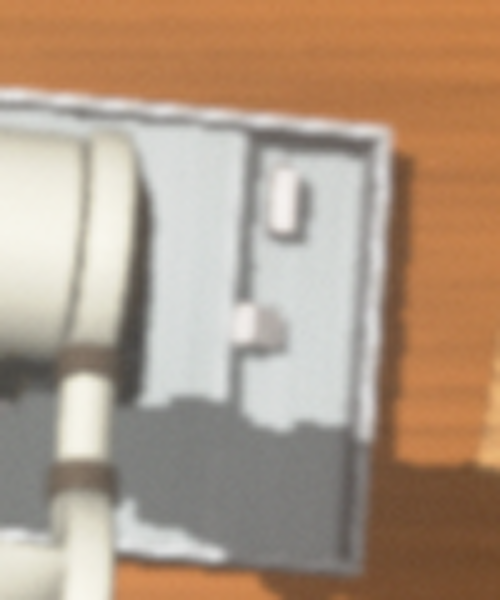

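Emit:
step_arm --rows '[[[0,5,-30,0,0,0,-1],[0,0,-30,0,0,0,-1],[0,0,-25,0,0,0,-1],[0,0,-12,0,0,0,-1],[0,0,0,0,0,0,-1]]]'

```text
clock: 10.05
eef_pos: [0.5064, 0.0742, 0.0788]
tcp_rot: [0.0, 0.999, -0.043, -0.0]
contact_force: [-0.8, -0.9, -1.6]
width: 0.0256
```

Emit:
step_arm --rows '[[[-1,-12,0,0,0,0,-1],[-1,-12,0,0,0,0,-1],[-1,-12,0,0,0,0,-1],[-1,-12,0,0,0,0,-1],[-1,-12,0,0,0,0,-1]]]'

```text
clock: 10.55
eef_pos: [0.5008, 0.0136, 0.0792]
tcp_rot: [0.0, 0.999, -0.042, 0.0]
contact_force: [0.7, -0.0, -2.0]
width: 0.0257
```

Emit:
step_arm --rows '[[[-1,-12,0,0,0,0,-1],[-1,-12,0,0,0,0,-1],[-1,-12,0,0,0,0,-1],[-1,-12,0,0,0,0,-1],[-1,-12,0,0,0,0,-1]]]'

```text
clock: 11.05
eef_pos: [0.4957, -0.046, 0.079]
tcp_rot: [0.0, 0.999, -0.042, 0.0]
contact_force: [-0.4, 1.2, -1.8]
width: 0.0259
```

Emit:
step_arm --rows '[[[-1,-9,0,0,0,0,-1],[-1,-9,0,0,0,0,-1],[-1,-9,0,0,0,0,-1],[-1,-9,0,0,0,0,-1],[0,-8,0,0,0,0,-1]]]'

```text
clock: 11.55
eef_pos: [0.4917, -0.0895, 0.0791]
tcp_rot: [-0.0, 0.999, -0.042, -0.0]
contact_force: [-2.7, 6.2, 6.0]
width: 0.0254
```

Run:
```python
from h import *
st=robot.state();print(st["contact_force"],st["eef_pos"],st["tcp_rot"])
t=snap("top","t6");s=snap("side","s6")
b=cv2.resize(t["img"][140:260,310:410],None,fx=4,fy=4,interpolation=cv2.INTER_CUBIC)
a=cv2.resize(s["img"][125:245,235:335],None,fx=4,fy=4,interpolation=cv2.INTER_CUBIC)
cv2.imwrite("pics/v9.png",np.hstack([b,a])[:,:,::-1])
```

```text
[-2.71911304  6.18743084  6.03943466] [ 0.49171073 -0.08952505  0.07909006] [-1.78602443e-04  9.99112495e-01 -4.21211190e-02 -4.07662693e-05]
```

View pics/v9.png

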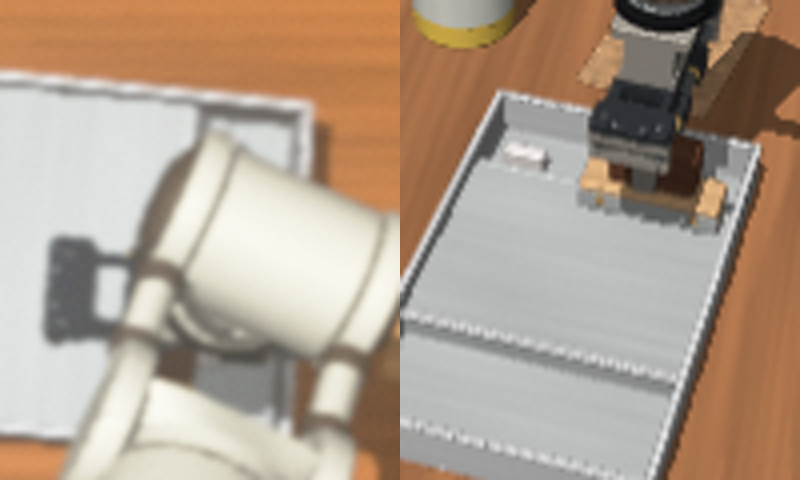

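Emit:
step_arm --rows '[[[0,-3,0,0,0,0,-1],[0,-3,0,0,0,0,-1],[0,-3,0,0,0,0,-1],[0,-3,0,0,0,0,-1],[0,-3,0,0,0,0,-1]]]'

```text
clock: 12.15
eef_pos: [0.4935, -0.1036, 0.0829]
tcp_rot: [-0.0, 0.999, -0.042, 0.001]
contact_force: [-10.5, 8.9, 31.0]
width: 0.026
```

Emit:
step_arm --rows '[[[0,-3,0,0,0,0,-1],[0,-3,0,0,0,0,-1],[0,-3,0,0,0,0,-1],[0,0,0,0,0,0,-1],[0,0,0,0,0,0,-1]]]'

```text
clock: 12.65
eef_pos: [0.4953, -0.1137, 0.0852]
tcp_rot: [0.001, 0.999, -0.042, 0.003]
contact_force: [-7.1, 8.0, 35.5]
width: 0.0261
```

Emit:
step_arm --rows '[[[0,0,15,0,0,0,-1],[0,0,30,0,0,0,-1],[0,40,40,0,0,0,-1],[0,50,20,0,0,0,-1],[0,50,0,0,0,0,-1]]]'

```text
clock: 13.15
eef_pos: [0.4941, 0.0192, 0.1816]
tcp_rot: [0.001, 0.999, -0.043, 0.004]
contact_force: [1.2, 0.5, -3.1]
width: 0.0258
```

Emit:
step_arm --rows '[[[0,40,0,0,0,0,-1],[0,20,0,0,0,0,-1],[0,0,0,0,0,0,-1],[0,0,0,0,0,0,-1],[0,0,0,0,0,0,-1]]]'

```text
clock: 13.65
eef_pos: [0.4918, 0.0778, 0.1777]
tcp_rot: [0.0, 0.999, -0.043, -0.0]
contact_force: [0.5, -0.2, -2.2]
width: 0.0259
```

Run:
```python
from h import *
st=robot.state();print(st["contact_force"],st["eef_pos"],st["tcp_rot"],st["joint_positions"])
t=snap("top","t7");s=snap("side","s7")
b=cv2.resize(t["img"][150:260,320:400],None,fx=5,fy=5,interpolation=cv2.INTER_CUBIC)
a=cv2.resize(s["img"][145:200,245:335],None,fx=4.4,fy=10,interpolation=cv2.INTER_CUBIC)
a=cv2.resize(s["img"][125:235,245:325],None,fx=5,fy=5,interpolation=cv2.INTER_CUBIC)
cv2.imwrite("pics/v10.png",np.hstack([b,a])[:,:,::-1])
```

```text
[ 0.49900831 -0.21767876 -2.22444609] [0.49184222 0.07779507 0.17773228] [ 2.91731788e-04  9.99094019e-01 -4.25562581e-02 -1.46300491e-04] [-8.59263824e-02  6.29944378e-03  1.86842818e+00 -6.24154455e-04
  1.26713212e+00  1.57019489e+00]
```

View pics/v10.png

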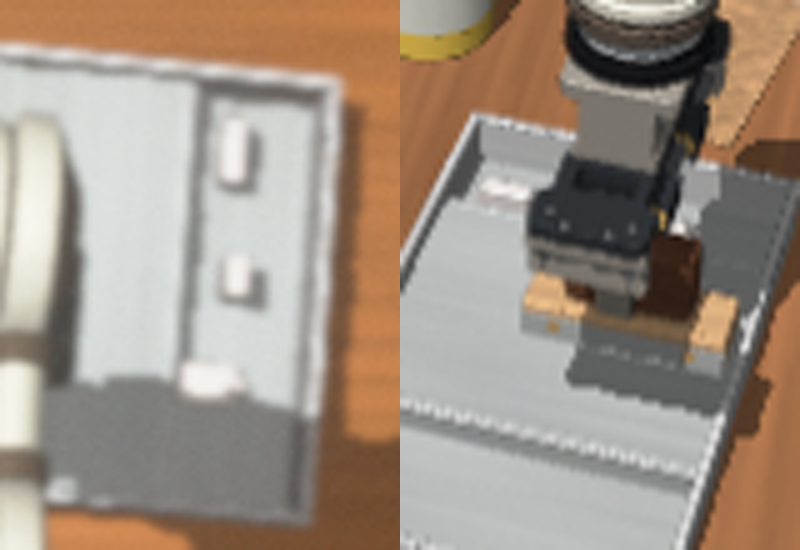

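Emit:
step_arm --rows '[[[-2,-40,0,0,0,0,-1],[0,-40,-20,0,0,0,-1],[0,-40,-28,0,0,0,-1],[0,-12,-30,0,0,0,-1],[0,0,0,0,0,0,-1]]]'

```text
clock: 14.25
eef_pos: [0.4865, -0.0546, 0.0961]
tcp_rot: [-0.001, 0.999, -0.044, -0.004]
contact_force: [-1.1, -0.0, -3.3]
width: 0.0261
```

Emit:
step_arm --rows '[[[0,0,-12,0,0,0,-1],[0,0,-6,0,0,0,-1],[0,0,-2.6,0,0,0,-1],[0,0,0,0,0,0,-1],[0,0,0,0,0,0,-1]]]'

```text
clock: 14.75
eef_pos: [0.4904, -0.0529, 0.08]
tcp_rot: [0.0, 0.999, -0.042, 0.001]
contact_force: [-0.3, -0.3, -2.1]
width: 0.026
```

Emit:
step_arm --rows '[[[-0.5,-5,0,0,0,0,-1],[-0.5,-5,0,0,0,0,-1],[-0.5,-5,0,0,0,0,-1],[-0.5,-5,0,0,0,0,-1],[-0.5,-5,0,0,0,0,-1]]]'

```text
clock: 15.25
eef_pos: [0.4873, -0.0788, 0.0794]
tcp_rot: [0.0, 0.999, -0.042, 0.0]
contact_force: [-1.0, -0.1, -2.6]
width: 0.0258
```

Emit:
step_arm --rows '[[[-0.3,-3,0,0,0,0,-1],[-0.3,-3,0,0,0,0,-1],[-0.3,-3,0,0,0,0,-1],[0,0,0,0,0,0,-1],[0,0,0,0,0,0,-1]]]'

```text
clock: 15.75
eef_pos: [0.4864, -0.0872, 0.0793]
tcp_rot: [-0.0, 0.999, -0.042, -0.0]
contact_force: [-0.8, -0.7, -2.5]
width: 0.0261
```

Emit:
step_arm --rows '[[[-0.2,-2,0,0,0,0,-1],[-0.2,-2,0,0,0,0,-1],[-0.2,-2,0,0,0,0,-1],[0,0,0,0,0,0,-1],[0,0,0,0,0,0,-1]]]'

```text
clock: 16.25
eef_pos: [0.4858, -0.0932, 0.0794]
tcp_rot: [-0.0, 0.999, -0.042, 0.0]
contact_force: [0.9, -1.1, -2.2]
width: 0.0259
```

Emit:
step_arm --rows '[[[-0.2,-2,0,0,0,0,-1],[-0.2,-2,0,0,0,0,-1],[0,0,0,0,0,0,-1],[0,0,0,0,0,0,-1],[0,0,0,0,0,0,-1]]]'

```text
clock: 16.75
eef_pos: [0.4854, -0.0972, 0.0793]
tcp_rot: [-0.0, 0.999, -0.042, -0.0]
contact_force: [-0.7, -0.3, -2.6]
width: 0.0256
```

Emit:
step_arm --rows '[[[0,3,20,0,0,0,-1],[0,0,35,0,0,0,-1],[0,0,35,0,0,0,-1],[2,-22,0,0,0,0.122,-1],[2,-22,0,0,0,0.122,-1]]]'

```text
clock: 17.25
eef_pos: [0.4904, -0.1388, 0.1711]
tcp_rot: [0.001, 0.997, 0.083, 0.001]
contact_force: [0.8, 0.5, -3.2]
width: 0.0257
```

Emit:
step_arm --rows '[[[2,-22,0,0,0,0.122,-1],[2,-22,0,0,0,0.122,-1],[2,-22,0,0,0,0.122,-1],[2,-22,0,0,0,0.122,-1],[2,-22,0,0,0,0.122,-1]]]'

```text
clock: 17.75
eef_pos: [0.4994, -0.249, 0.1692]
tcp_rot: [-0.0, 0.926, 0.378, -0.0]
contact_force: [-0.3, 0.1, -1.9]
width: 0.026
```

Emit:
step_arm --rows '[[[2,-22,0,0,0,0.122,-1],[2,-22,0,0,0,0.122,-1],[2,-22,0,0,0,0.122,-1],[1,-20,0,0,0,0.122,-1],[0,-19,0,0,0,0.114,-1]]]'

```text
clock: 18.25
eef_pos: [0.5064, -0.354, 0.169]
tcp_rot: [-0.0, 0.772, 0.635, 0.0]
contact_force: [0.3, -0.3, -1.6]
width: 0.0256
```

Emit:
step_arm --rows '[[[0,0,-30,0,0,0,-1],[0,0,-30,0,0,0,-1],[0,0,-25,0,0,0,-1],[0,0,0,0,0,0,-1],[0,0,0,0,0,0,-1]]]'

```text
clock: 18.75
eef_pos: [0.5064, -0.353, 0.0845]
tcp_rot: [-0.0, 0.774, 0.633, 0.0]
contact_force: [0.7, -0.5, -0.9]
width: 0.0258
```

Run:
```python
from h import *
st=robot.state();print(st["contact_force"],st["eef_pos"],st["tcp_rot"],st["joint_positions"])
t=snap("top","t8");s=snap("side","s8")
b=cv2.resize(t["img"][140:265,225:400],None,fx=4,fy=4,interpolation=cv2.INTER_CUBIC)
cv2.imwrite("pics/v11.png",b[:,:,::-1])
```

```text
[ 0.66999852 -0.53517386 -0.94864167] [ 0.50640592 -0.35304057  0.08448943] [-3.37989986e-04  7.73823218e-01  6.33401541e-01  1.10236675e-06] [-8.04307604e-01  4.13370791e-01  1.59158992e+00  6.23547732e-05
  1.13730555e+00 -6.05419793e-01]
```

View pics/v11.png

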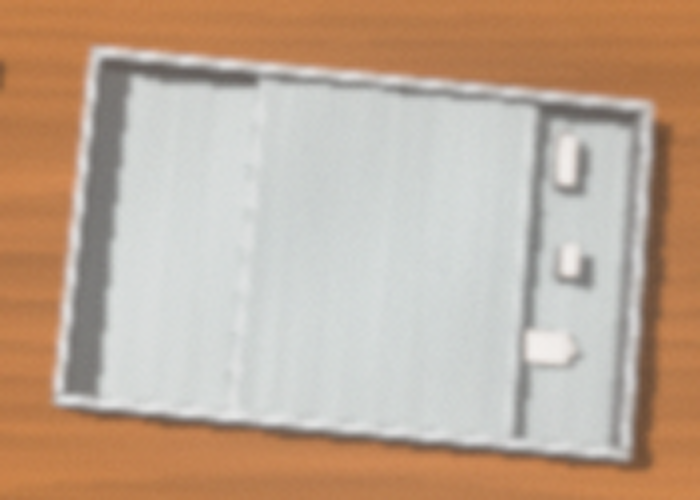

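Run:
```python
from h import *
s=load("s8"); t=load("t8")
b=cv2.resize(s["img"][145:195,255:335],None,fx=8,fy=8,interpolation=cv2.INTER_CUBIC)
cv2.imwrite("pics/v12.png",b[:,:,::-1])
def W(x,y,z): return [.5386+.9964*x+.0843*y,-.0132-.0843*x+.9964*y,z]
for x in (-.057,-.033):
  for y,z in ((-.095,.03),(-.095,.006),(-.097,.019),(-.131,.019),(-.131,.006)):
    print(x,y,z,"side",((w2p(s,W(x,y,z))-[255,145])*8).round(),"top",((w2p(t,W(x,y,z))-[225,140])*4).round())
```

```text
-0.057 -0.095 0.03 side [379. 233.] top [520. 355.]
-0.057 -0.095 0.006 side [375. 273.] top [514. 359.]
-0.057 -0.097 0.019 side [378. 248.] top [520. 357.]
-0.057 -0.131 0.019 side [397. 196.] top [570. 362.]
-0.057 -0.131 0.006 side [395. 218.] top [566. 363.]
-0.033 -0.095 0.03 side [324. 221.] top [523. 320.]
-0.033 -0.095 0.006 side [321. 261.] top [517. 324.]
-0.033 -0.097 0.019 side [324. 236.] top [523. 322.]
-0.033 -0.131 0.019 side [344. 185.] top [572. 327.]
-0.033 -0.131 0.006 side [342. 206.] top [569. 329.]
```

View pics/v12.png

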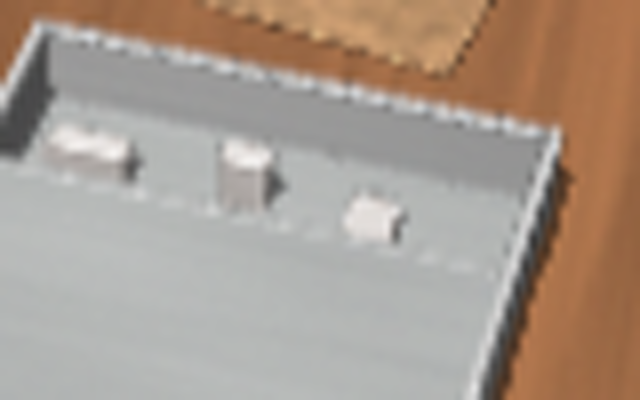

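Two chips are in the trough. The third, at (375,217), still leans on the edge, so I'll push it again with the scraper turned slightly to miss the standing chip.

Emit:
step_arm --rows '[[[0,0,40,0,0,0,-1],[0,0,45,0,0,0,-1],[-1,25,0,0,0,-0.105,-1],[-1,25,0,0,0,-0.105,-1],[-1,25,0,0,0,-0.105,-1]]]'

```text
clock: 19.35
eef_pos: [0.5043, -0.2782, 0.1721]
tcp_rot: [0.002, 0.865, 0.502, 0.001]
contact_force: [0.0, 0.2, -2.2]
width: 0.0259
```

Emit:
step_arm --rows '[[[-1,25,0,0,0,-0.105,-1],[-1,25,0,0,0,-0.105,-1],[-1,25,0,0,0,-0.105,-1],[-1,25,0,0,0,-0.105,-1],[-1,25,0,0,0,-0.105,-1]]]'

```text
clock: 19.85
eef_pos: [0.4993, -0.1527, 0.1716]
tcp_rot: [0.001, 0.965, 0.261, 0.001]
contact_force: [0.3, -0.2, -1.5]
width: 0.0258
```

Emit:
step_arm --rows '[[[-1,25,0,0,0,-0.105,-1],[-1,25,0,0,0,-0.105,-1],[-1,25,0,0,0,-0.105,-1],[-2.4,23.5,0,0,0,-0.102,-1],[0,0,0,0,0,0,-1]]]'

```text
clock: 20.35
eef_pos: [0.4936, -0.0527, 0.1712]
tcp_rot: [0.0, 0.998, 0.058, 0.001]
contact_force: [0.4, -0.4, -1.7]
width: 0.0259
```

Emit:
step_arm --rows '[[[0,0,-30,0,0,0,-1],[0,0,-30,0,0,0,-1],[0,0,-22,0,0,0,-1],[0,0,-7,0,0,0,-1],[0,0,0,0,0,0,-1]]]'

```text
clock: 20.85
eef_pos: [0.4931, -0.0552, 0.0805]
tcp_rot: [0.0, 0.998, 0.058, -0.0]
contact_force: [-0.0, -0.2, -2.2]
width: 0.0257
```

Emit:
step_arm --rows '[[[-0.8,-10,-1,0,0,0,-1],[-0.8,-10,0,0,0,0,-1],[-0.8,-10,0,0,0,0,-1],[-0.4,-5,0,0,0,0,-1],[-0.4,-5,0,0,0,0,-1]]]'

```text
clock: 21.35
eef_pos: [0.4899, -0.0956, 0.0797]
tcp_rot: [0.0, 0.998, 0.057, 0.0]
contact_force: [-0.9, 0.5, -3.3]
width: 0.0255
```

Emit:
step_arm --rows '[[[-0.4,-4,0,0,0,0,-1],[-0.4,-4,0,0,0,0,-1],[-0.4,-4,0,0,0,0,-1],[-0.4,-4,0,0,0,0,-1],[0,0,0,0,0,0,-1]]]'

```text
clock: 21.85
eef_pos: [0.4883, -0.1111, 0.0794]
tcp_rot: [0.0, 0.998, 0.057, 0.0]
contact_force: [-0.4, -0.8, -2.1]
width: 0.0258
```

Emit:
step_arm --rows '[[[0,0,0,0,0,0,-1],[0,0,0,0,0,0,-1],[0,0,25,0,0,0,-1],[0,0,30,0,0,0,-1],[0,0,30,0,0,0,-1]]]'

```text
clock: 22.35
eef_pos: [0.4878, -0.1103, 0.165]
tcp_rot: [-0.0, 0.998, 0.058, -0.0]
contact_force: [0.6, -0.7, -2.5]
width: 0.0259
```

Emit:
step_arm --rows '[[[1,-24,0,0,0,0.126,-1],[1,-24,0,0,0,0.126,-1],[1,-24,0,0,0,0.126,-1],[1,-24,0,0,0,0.126,-1],[2,-24,0,0,0,0.126,-1]]]'

```text
clock: 22.85
eef_pos: [0.4941, -0.2313, 0.1642]
tcp_rot: [-0.0, 0.93, 0.366, -0.0]
contact_force: [0.0, 0.7, -2.6]
width: 0.0256
```

Emit:
step_arm --rows '[[[2,-24,0,0,0,0.126,-1],[2,-24,0,0,0,0.126,-1],[2,-24,0,0,0,0.126,-1],[2,-24,0,0,0,0.126,-1],[3,-24,0,0,0,0.123,-1]]]'

```text
clock: 23.35
eef_pos: [0.5052, -0.3514, 0.1641]
tcp_rot: [-0.0, 0.772, 0.635, 0.0]
contact_force: [0.9, 0.3, -2.2]
width: 0.0259
```

Run:
```python
from h import *
st=robot.state();print(st["contact_force"],st["eef_pos"],st["tcp_rot"])
t=snap("top","t9");s=snap("side","s9")
a=cv2.resize(s["img"][145:195,255:335],None,fx=5,fy=5,interpolation=cv2.INTER_CUBIC)
b=cv2.resize(t["img"][150:260,330:400],None,fx=5,fy=5,interpolation=cv2.INTER_CUBIC)
a=np.pad(a,((0,300),(0,0),(0,0)))
cv2.imwrite("pics/v13.png",np.hstack([b,a])[:,:,::-1])
```

```text
[ 0.86851912  0.34986677 -2.18291582] [ 0.50517533 -0.35135165  0.1640825 ] [-2.92278626e-04  7.72177364e-01  6.35406982e-01  2.25136548e-05]
```

View pics/v13.png

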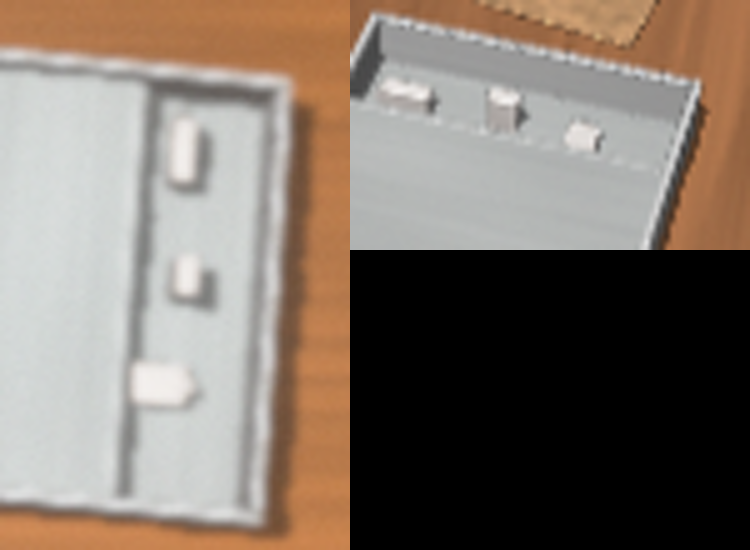

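The third chip now lies inside the trough. It shows no near end face in the side view, and the last push met no force. The plate is clear, so the scraper goes back on its mat.

Emit:
step_arm --rows '[[[0,-1.5,-35,0,0,0,-1],[0,0,-35,0,0,0,-1],[0,0,-25,0,0,0,-1],[0,0,-12,0,0,0,-1],[0,0,-4,0,0,0,-1]]]'

```text
clock: 23.95
eef_pos: [0.5046, -0.3508, 0.0519]
tcp_rot: [-0.001, 0.774, 0.633, -0.0]
contact_force: [1.1, 0.3, -1.7]
width: 0.0254
```

Emit:
step_arm --rows '[[[0,0,-0.6,0,0,0,-1],[0,0,0,0,0,0,-1],[0,0,0,0,0,0,1],[0,0,0,0,0,0,1],[0,0,0,0,0,0,1]]]'

```text
clock: 24.45
eef_pos: [0.5057, -0.3528, 0.0538]
tcp_rot: [0.001, 0.774, 0.633, 0.0]
contact_force: [1.1, -0.2, 0.4]
width: 0.0478
```

Emit:
step_arm --rows '[[[0,0,0,0,0,0,1],[0,0,0,0,0,0,1],[0,0,0,0,0,0,1],[0,0,0,0,0,0,1],[0,0,0,0,0,0,1]]]'

```text
clock: 24.95
eef_pos: [0.5052, -0.3521, 0.0527]
tcp_rot: [-0.0, 0.774, 0.633, -0.0]
contact_force: [0.1, 0.5, 0.2]
width: 0.0879
```

Emit:
step_arm --rows '[[[0,0,30,0,0,0,1],[0,0,40,0,0,0,1],[0,0,40,0,0,0,1],[0,30,20,0,0,0,1],[0,40,0,0,0,0,1]]]'

```text
clock: 25.45
eef_pos: [0.5071, -0.2844, 0.1875]
tcp_rot: [0.004, 0.775, 0.632, 0.001]
contact_force: [0.2, 0.8, -0.2]
width: 0.0919
```

Run:
```python
from h import *
from scipy.optimize import least_squares
st=robot.state();print(st["eef_pos"],st["joint_positions"])
t=snap("top","t10");s=snap("side","s10")
for n,c,(x0,y0,x1,y1) in (("top0",t,(140,165,218,265)),("side0",s,(205,255,315,345))):
    d=np.abs(t["img"].astype(int)-load("top0")["img"])[y0:y1,x0:x1] if n=="top0" else np.abs(s["img"].astype(int)-load("side0")["img"])[y0:y1,x0:x1]
    print(n,d.mean(),d.max(),(d.max(2)>40).sum())
D=[([.921,.159,1.598],[.2445,.5199,.2307]),([-.8164,.3056,1.5815],[.4952,-.3518,.1539]),([-.0942,.2784,1.6204],[.5906,.0645,.1514]),([-.0859,.0063,1.8684],[.4918,.0778,.1777]),([-.8043,.4134,1.5916],[.5064,-.353,.0845]),(st["joint_positions"][:3],st["eef_pos"])]
def f(p):
    b,a,L1,L2,h,o=p;r=[]
    for q,x in D:
        rho=a+L1*np.sin(q[1])+L2*np.sin(q[1]+q[2])+o*np.cos(q[1]+q[2]); z=h+L1*np.cos(q[1])+L2*np.cos(q[1]+q[2])-o*np.sin(q[1]+q[2])
        r+=[rho*np.cos(q[0])-b*np.sin(q[0])-x[0],rho*np.sin(q[0])+b*np.cos(q[0])-x[1],z-x[2]]
    return r
r=least_squares(f,[.12,0,.4,.4,.1,0]);print(r.x.round(4),np.abs(r.fun).max())
```

```text
[ 0.5070761  -0.2844442   0.18745376] [-7.18862459e-01  2.04127014e-01  1.63405326e+00 -1.21485869e-04
  1.29454086e+00 -5.17364532e-01]
top0 5.503461538461538 14 0
side0 2.8635016835016835 7 0
[ 0.1198  0.0006  0.3873  0.5198 -0.0047  0.0516] 0.0016224484999542987
```

Emit:
step_arm --rows '[[[0,30,20,0.1,0,0,1],[0,40,20,0.1,0,0,1],[0,40,10,0.1,0,0,1],[0,0,0,0,0,0,1],[0,0,0,0,0,0,1]]]'

```text
clock: 26.05
eef_pos: [0.5051, -0.173, 0.2322]
tcp_rot: [-0.115, 0.765, 0.626, 0.094]
contact_force: [-0.6, -0.0, 0.5]
width: 0.0916
```

Run:
```python
from h import *
st=robot.state();print(st["eef_pos"],st["joint_positions"],st["tcp_rot"])
```

```text
[ 0.50509682 -0.17301029  0.23221817] [-0.691631    0.15374098  1.62795791  0.22814239  1.55428905 -0.51865537] [-0.11512651  0.76528749  0.62629889  0.09397156]
```

Emit:
step_arm --rows '[[[1,35,0,-0.1,0,0,1],[1,35,0,-0.1,0,0,1],[1,35,0,-0.1,0,0,1],[1,37,0,0,0,-0.12,1],[1,37,0,0,0,-0.12,1]]]'

```text
clock: 26.55
eef_pos: [0.5102, 0.0079, 0.2323]
tcp_rot: [0.001, 0.845, 0.534, -0.0]
contact_force: [0.4, 0.3, 0.7]
width: 0.0923
```

Emit:
step_arm --rows '[[[1,37,0,0,0,-0.12,1],[1,37,0,0,0,-0.12,1],[1,37,0,0,0,-0.12,1],[1,37,0,0,0,-0.12,1],[1,37,0,0,0,-0.12,1]]]'

```text
clock: 27.05
eef_pos: [0.5156, 0.1924, 0.2321]
tcp_rot: [0.001, 0.966, 0.26, -0.0]
contact_force: [1.2, -0.6, -0.1]
width: 0.092
```

Emit:
step_arm --rows '[[[1,37,0,0,0,-0.12,1],[1,37,0,0,0,-0.12,1],[1,37,0,0,0,-0.12,1],[1,36,0,0,0,-0.12,1],[0,0,0,0,0,-0.12,1]]]'

```text
clock: 27.55
eef_pos: [0.5192, 0.3417, 0.2315]
tcp_rot: [0.0, 0.999, -0.035, 0.0]
contact_force: [-0.6, -1.3, 0.3]
width: 0.0918
```

Emit:
step_arm --rows '[[[0,0,0,0,0,-0.12,1],[0,0,0,0,0,-0.12,1],[0,0,0,0,0,0,1],[0,0,0,0,0,0,1],[0,0,0,0,0,0,1]]]'

```text
clock: 28.05
eef_pos: [0.5195, 0.3384, 0.2324]
tcp_rot: [0.0, 0.988, -0.153, 0.0]
contact_force: [0.0, -0.4, 0.7]
width: 0.092
```

Run:
```python
from h import *
st=robot.state();print(st["eef_pos"],st["joint_positions"],st["tcp_rot"])
r=st["tcp_rot"];print("jaw",2*np.arctan2(r[2],r[1])-np.pi/2)
T=load("top0");print("bottle",p2w(T,np.array([252,188])/1.42,.17),"tub",p2w(T,np.array([645,187])/1.42,.15))
```

```text
[0.51950364 0.33841513 0.23244788] [ 3.82969912e-01  2.73163431e-01  1.46171888e+00 -4.20322003e-04
  1.40685751e+00  2.26049725e+00] [ 2.15827392e-04  9.88267762e-01 -1.52731081e-01  4.26980200e-05]
jaw -1.877458713012091
bottle [0.6938 0.3556 0.17  ] tub [ 0.7119 -0.3395  0.15  ]
```

Emit:
step_arm --rows '[[[-1,36,0,0,0,0,1],[0,0,-40,0,0,0,1],[0,0,-40,0,0,0,1],[0,0,-40,0,0,0,1],[0,0,0,0,0,0,1]]]'

```text
clock: 28.55
eef_pos: [0.5139, 0.3726, 0.1059]
tcp_rot: [0.004, 0.988, -0.153, -0.005]
contact_force: [-0.1, -0.4, -0.4]
width: 0.092
```

Emit:
step_arm --rows '[[[0,0,-25,0,0,0,1],[0,0,-20,0,0,0,1],[0,0,-15,0,0,0,1],[0,0,0,0,0,0,1],[0,0,0,0,0,0,1]]]'

```text
clock: 29.05
eef_pos: [0.5191, 0.3751, 0.0541]
tcp_rot: [-0.0, 0.988, -0.153, 0.001]
contact_force: [0.4, -0.7, -0.3]
width: 0.0921
```

Emit:
step_arm --rows '[[[0,0,0,0,0,0,-1],[0,0,0,0,0,0,-1],[0,0,0,0,0,0,-1],[0,0,0,0,0,0,-1],[0,0,0,0,0,0,-1]]]' --newtons 35

```text
clock: 29.55
eef_pos: [0.5184, 0.3751, 0.053]
tcp_rot: [-0.0, 0.988, -0.154, 0.0]
contact_force: [0.8, 0.6, 0.1]
width: 0.054
```

Emit:
step_arm --rows '[[[0,0,0,0,0,0,-1],[0,0,0,0,0,0,-1],[0,0,0,0,0,0,-1],[0,0,0,0,0,0,-1],[0,0,0,0,0,0,-1]]]'

```text
clock: 30.05
eef_pos: [0.5184, 0.3751, 0.053]
tcp_rot: [-0.0, 0.988, -0.153, 0.0]
contact_force: [-0.4, 1.1, 1.0]
width: 0.0541
```

Emit:
step_arm --rows '[[[0,0,30,0,0,0,-1],[0,0,40,0,0,0,-1],[0,0,40,0,0,0,-1],[0,0,40,0,0,0,-1],[0,0,30,0,0,0,-1]]]'

```text
clock: 30.55
eef_pos: [0.5181, 0.3744, 0.2343]
tcp_rot: [0.0, 0.988, -0.154, 0.0]
contact_force: [-0.1, -0.6, -2.7]
width: 0.054
```

Emit:
step_arm --rows '[[[1.5,-27.4,0,0,0,0.128,-1],[1.5,-27.4,0,0,0,0.128,-1],[1.5,-27.4,0,0,0,0.128,-1],[1.5,-27.4,0,0,0,0.128,-1],[1.5,-27.4,0,0,0,0.128,-1]]]'

```text
clock: 31.05
eef_pos: [0.5246, 0.2362, 0.2311]
tcp_rot: [0.0, 0.986, 0.168, -0.002]
contact_force: [-0.2, -0.6, -3.1]
width: 0.0539
```

Emit:
step_arm --rows '[[[1.5,-27.4,0,0,0,0.128,-1],[1.5,-27.4,0,0,0,0.128,-1],[1.5,-27.4,0,0,0,0.128,-1],[1.5,-27.4,0,0,0,0.128,-1],[1.5,-27.4,0,0,0,0.128,-1]]]'

```text
clock: 31.55
eef_pos: [0.5321, 0.0994, 0.2312]
tcp_rot: [-0.001, 0.883, 0.469, -0.002]
contact_force: [0.4, 0.2, -3.1]
width: 0.0545
```

Emit:
step_arm --rows '[[[1.5,-27.4,0,0,0,0.128,-1],[1.5,-27.4,0,0,0,0.128,-1],[1.5,-27.4,0,0,0,0.128,-1],[1.5,-27.4,0,0,0,0.128,-1],[0,0,0,0,0,0,-1]]]'

```text
clock: 32.05
eef_pos: [0.5384, -0.0118, 0.2313]
tcp_rot: [-0.001, 0.738, 0.675, -0.002]
contact_force: [-0.2, 0.0, -3.1]
width: 0.0538
```

Run:
```python
from h import *
st=robot.state();print(st["eef_pos"],st["joint_positions"],st["tcp_rot"],st["wrist_torque"],st["contact_force"])
r=st["tcp_rot"];print("jaw",2*np.arctan2(r[2],r[1])-np.pi/2)
```

```text
[ 0.53835703 -0.01180036  0.23133952] [-0.2453315   0.06643413  1.69743264 -0.00197608  1.38030005 -0.15639739] [-5.38175299e-04  7.37712313e-01  6.75113283e-01 -1.51911350e-03] [-0.04560722  0.01943594 -0.0214141 ] [-0.19022363  0.03848148 -3.12108726]
jaw -0.08855744680631039
```

Emit:
step_arm --rows '[[[0,2,-10,0.135,-0.0115,0,-1],[0,2,-10,0.135,-0.0115,0,-1],[0,0,-10,0.135,-0.0115,0,-1],[0,0,-10,0.135,-0.0115,0,-1],[0,0,0,0.135,-0.0115,0,-1]]]'

```text
clock: 32.55
eef_pos: [0.5381, -0.0043, 0.1913]
tcp_rot: [-0.228, 0.695, 0.636, 0.245]
contact_force: [-0.2, 0.7, -3.6]
width: 0.0538
```

Run:
```python
from h import *
st=robot.state();print(st["eef_pos"],st["joint_positions"],st["tcp_rot"])
```

```text
[ 0.53811636 -0.00426793  0.19127732] [-0.57576868  0.22342914  1.74751842  0.58932829  1.54403787 -0.617066  ] [-0.22777075  0.6953941   0.63586352  0.24540805]
```

Emit:
step_arm --rows '[[[0,0,0,0.135,-0.0115,0,-1],[0,0,0,0.135,-0.0115,0,-1],[0,0,0,0.135,-0.0115,0,-1],[0,0,0,0.135,-0.0115,0,-1],[0,0,0,0.135,-0.0115,0,-1]]]'

```text
clock: 33.05
eef_pos: [0.5392, -0.005, 0.1921]
tcp_rot: [-0.426, 0.574, 0.525, 0.462]
contact_force: [0.3, 0.7, -3.8]
width: 0.0537
```

Emit:
step_arm --rows '[[[0,0,0,0,0,0,-1],[0,0,0,0,0,0,-1],[0,0,0,0,0,0,-1],[0,0,0,0,0,0,-1],[0,0,0,0,0,0,-1]]]'

```text
clock: 33.55
eef_pos: [0.5396, -0.0047, 0.1939]
tcp_rot: [-0.423, 0.574, 0.528, 0.461]
contact_force: [1.1, -1.1, -1.7]
width: 0.054
```

Run:
```python
from h import *
from scipy.spatial.transform import Rotation as R
st=robot.state();print(st["eef_pos"],st["joint_positions"],st["tcp_rot"],st["contact_force"])
q=st["tcp_rot"];M=R.from_quat([q[1],q[2],q[3],q[0]]).as_matrix();print(M.round(3),np.degrees(np.arccos(-M[2,2])))
```

```text
[ 0.53957335 -0.00468672  0.19389322] [-0.73259153  0.57293405  1.67410775  0.96615588  1.90056097 -0.85383383] [-0.42330951  0.57432842  0.52777758  0.46087606] [ 1.09514123 -1.07546677 -1.72751973]
[[ 0.018  0.996  0.083]
 [ 0.216 -0.085  0.973]
 [ 0.976  0.    -0.217]] 77.47857829835664
```

Emit:
step_arm --rows '[[[12,-1,0,0,0,0,-1],[-24,2,0,0,0,0,-1],[24,-2,0,0,0,0,-1],[-24,2,0,0,0,0,-1],[24,-2,0,0,0,0,-1]]]'

```text
clock: 34.05
eef_pos: [0.5472, -0.0037, 0.1915]
tcp_rot: [-0.428, 0.575, 0.524, 0.46]
contact_force: [1.0, -0.6, -2.5]
width: 0.0537
```

Emit:
step_arm --rows '[[[-24,2,0,0,0,0,-1],[24,-2,0,0,0,0,-1],[-24,2,0,0,0,0,-1],[24,-2,0,0,0,0,-1],[-24,2,0,0,0,0,-1]]]'

```text
clock: 34.55
eef_pos: [0.5295, -0.0042, 0.1932]
tcp_rot: [-0.423, 0.574, 0.528, 0.461]
contact_force: [-1.0, -0.5, -1.8]
width: 0.0537
```

Emit:
step_arm --rows '[[[24,-2,0,0,0,0,-1],[-24,2,0,0,0,0,-1],[24,-2,0,0,0,0,-1],[-24,2,0,0,0,0,-1],[12,-1,0,0,0,0,-1]]]'

```text
clock: 35.05
eef_pos: [0.5369, -0.0037, 0.1924]
tcp_rot: [-0.426, 0.575, 0.526, 0.46]
contact_force: [1.1, -0.3, -2.8]
width: 0.0538
```

Emit:
step_arm --rows '[[[0,0,0,0,0,0,-1],[0,0,0,0,0,0,-1],[0,0,0,0,0,0,-1],[0,0,0,0,0,0,-1],[0,0,0,0,0,0,-1]]]'

```text
clock: 35.55
eef_pos: [0.5392, -0.0048, 0.1928]
tcp_rot: [-0.424, 0.574, 0.527, 0.461]
contact_force: [-0.0, -0.1, -0.6]
width: 0.0538
```

Run:
```python
from h import *
st=robot.state();print(st["eef_pos"],st["tcp_rot"],st["contact_force"],st["width"])
t=snap("top","t11");s=snap("side","s11")
a=cv2.resize(s["img"][110:270,210:340],None,fx=3.4,fy=3.4,interpolation=cv2.INTER_CUBIC)
b=cv2.resize(t["img"][130:270,225:400],None,fx=2,fy=2,interpolation=cv2.INTER_CUBIC)
b=np.pad(b,((0,a.shape[0]-b.shape[0]),(0,0),(0,0)))
cv2.imwrite("pics/v14.png",np.hstack([b,a])[:,:,::-1])
```

```text
[ 0.53919177 -0.0048266   0.19282713] [-0.42437344  0.57440607  0.52656199  0.4611912 ] [-0.04884206 -0.13616262 -0.60739467] 0.05384560281605868
```

View pics/v14.png

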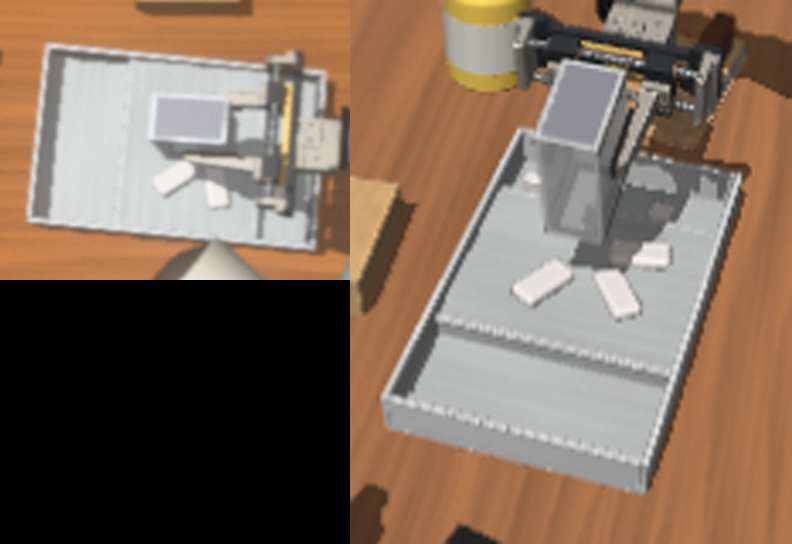

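Three boluses are down on the plate and the box looks empty. I'll shake once more, tipped further, to be sure.

Emit:
step_arm --rows '[[[12,-1,0,0.1,-0.008,0,-1],[-24,2,0,0.05,-0.004,0,-1],[24,-2,0,0,0,0,-1],[-24,2,0,0,0,0,-1],[24,-2,0,0,0,0,-1]]]'

```text
clock: 36.15
eef_pos: [0.5474, -0.004, 0.191]
tcp_rot: [-0.467, 0.539, 0.49, 0.502]
contact_force: [1.3, -0.1, -3.1]
width: 0.0537
```

Emit:
step_arm --rows '[[[-24,2,0,0,0,0,-1],[24,-2,0,0,0,0,-1],[-24,2,0,0,0,0,-1],[24,-2,0,0,0,0,-1],[-24,2,0,0,0,0,-1]]]'

```text
clock: 36.65
eef_pos: [0.5294, -0.0043, 0.1927]
tcp_rot: [-0.462, 0.538, 0.494, 0.503]
contact_force: [-1.4, -0.5, -1.5]
width: 0.054
```

Emit:
step_arm --rows '[[[24,-2,0,0,0,0,-1],[-24,2,0,0,0,0,-1],[24,-2,0,0,0,0,-1],[-24,2,0,0,0,0,-1],[12,-1,0,0,0,0,-1]]]'

```text
clock: 37.15
eef_pos: [0.537, -0.004, 0.192]
tcp_rot: [-0.465, 0.538, 0.491, 0.502]
contact_force: [1.2, -0.5, -3.4]
width: 0.054
```

Emit:
step_arm --rows '[[[0,0,0,-0.135,0.0115,0,-1],[0,0,0,-0.135,0.0115,0,-1],[0,0,0,-0.135,0.0115,0,-1],[0,0,5,-0.135,0.0115,0,-1],[0,0,5,-0.135,0.0115,0,-1]]]'

```text
clock: 37.65
eef_pos: [0.5392, -0.0054, 0.2033]
tcp_rot: [-0.271, 0.676, 0.619, 0.294]
contact_force: [0.4, 0.7, -2.5]
width: 0.054
```

Emit:
step_arm --rows '[[[0,0,10,-0.135,0.0115,0,-1],[0,0,10,-0.135,0.0115,0,-1],[0,0,10,-0.135,0.0115,0,-1],[0,0,0,-0.135,0.0115,0,-1],[0,0,0,-0.135,0.0115,0,-1]]]'

```text
clock: 38.15
eef_pos: [0.5393, -0.0048, 0.2341]
tcp_rot: [-0.049, 0.736, 0.674, 0.054]
contact_force: [-1.0, 0.7, -3.5]
width: 0.0538
```

Emit:
step_arm --rows '[[[0,0,0,-0.135,0.0107,0,-1],[0,0,0,0,0,0,-1],[0,0,0,0,0,0,-1],[0,0,0,0,0,0,-1],[0,0,0,0,0,0,-1]]]'

```text
clock: 38.65
eef_pos: [0.5389, -0.0059, 0.2322]
tcp_rot: [-0.006, 0.738, 0.675, 0.006]
contact_force: [0.3, -0.4, -2.3]
width: 0.0542
```

Run:
```python
from h import *
st=robot.state();r=st["tcp_rot"];print(st["eef_pos"],r,"jaw",2*np.arctan2(r[2],r[1])-np.pi/2,st["joint_positions"])
F=[]
for i in range(8): robot.capture("top"); F.append(robot.state()["contact_force"][2])
print(np.mean(F),np.round(F,1))
```

```text
[ 0.53889619 -0.005894    0.23220462] [-0.0058142   0.73815844  0.67457704  0.00584252] jaw -0.08995105556989103 [-0.2446894   0.06421173  1.6981177   0.01645637  1.38251965 -0.15784481]
-2.7202395378180952 [-3.5 -2.  -2.5 -3.1 -2.7 -2.3 -2.8 -2.8]
```

Run:
```python
from h import *
F=[]
for i in range(40):
    if i==0: snap("top","t12"); snap("side","s12")
    else: robot.capture("side")
    F.append(robot.state()["contact_force"])
F=np.array(F);print(F.mean(0),F.std(0)/40**.5,robot.state()["wrist_torque"])
t=load("t12");s=load("s12")
for n,c in (("t12",t),("s12",s)):
    im=c["img"]; g=im.min(2)>205
    k,l,st,ce=cv2.connectedComponentsWithStats(g.astype(np.uint8))
    print(n,[(ce[i].round().tolist(),int(st[i,4])) for i in range(1,k) if st[i,4]>15])
```

```text
[-0.05352682 -0.067023   -2.32233395] [0.08934673 0.0829021  0.0745112 ] [-0.00521961  0.05548795  0.02513415]
t12 [([173.0, 141.0], 54), ([325.0, 151.0], 201), ([354.0, 159.0], 1254), ([383.0, 166.0], 202), ([277.0, 203.0], 3720), ([309.0, 190.0], 229), ([352.0, 199.0], 42), ([363.0, 197.0], 17), ([370.0, 205.0], 111), ([306.0, 229.0], 237), ([333.0, 234.0], 640), ([367.0, 245.0], 222), ([307.0, 330.0], 6879), ([520.0, 362.0], 3116), ([49.0, 398.0], 883), ([345.0, 388.0], 44), ([197.0, 404.0], 17), ([279.0, 416.0], 195)]
s12 [([499.0, 17.0], 775), ([413.0, 24.0], 2821), ([285.0, 24.0], 292), ([348.0, 17.0], 32), ([339.0, 30.0], 190), ([318.0, 30.0], 47), ([554.0, 33.0], 26), ([302.0, 47.0], 53), ([278.0, 83.0], 24), ([483.0, 86.0], 165), ([403.0, 119.0], 733), ([270.0, 134.0], 30), ([283.0, 141.0], 79), ([308.0, 210.0], 112), ([299.0, 185.0], 48), ([266.0, 192.0], 108), ([288.0, 196.0], 109), ([233.0, 200.0], 19), ([416.0, 220.0], 240), ([481.0, 216.0], 118), ([188.0, 265.0], 236)]
```

Mean force is 2.32 ± 0.07 N, which matches the empty box (2.35 N). I'll set the box back on its mat.

Emit:
step_arm --rows '[[[0,0,5,-0.0155,0.0013,0,-1],[-2.2,27.2,0,0,0,-0.1277,-1],[-2.2,27.2,0,0,0,-0.1277,-1],[-2.2,27.2,0,0,0,-0.1277,-1],[-2.2,27.2,0,0,0,-0.1277,-1]]]'

```text
clock: 41.6
eef_pos: [0.5304, 0.1051, 0.2383]
tcp_rot: [0.001, 0.885, 0.465, 0.0]
contact_force: [-0.8, 0.0, -1.6]
width: 0.054
```

Emit:
step_arm --rows '[[[-2.2,27.2,0,0,0,-0.1277,-1],[-2.2,27.2,0,0,0,-0.1277,-1],[-2.2,27.2,0,0,0,-0.1277,-1],[-2.2,27.2,0,0,0,-0.1277,-1],[-2.2,27.2,0,0,0,-0.1277,-1]]]'

```text
clock: 42.1
eef_pos: [0.5193, 0.2413, 0.2382]
tcp_rot: [0.001, 0.987, 0.164, 0.0]
contact_force: [0.5, 0.3, -2.1]
width: 0.0539
```

Emit:
step_arm --rows '[[[-2.2,27.2,0,0,0,-0.1277,-1],[-2.2,27.2,0,0,0,-0.1277,-1],[-2.2,27.2,0,0,0,-0.1277,-1],[-2.2,27.2,0,0,0,-0.1277,-1],[-2.2,27.2,0,0,0,-0.1277,-1]]]'

```text
clock: 42.6
eef_pos: [0.5082, 0.3773, 0.2381]
tcp_rot: [0.0, 0.988, -0.154, 0.0]
contact_force: [-0.4, 0.1, -2.7]
width: 0.0538
```

Emit:
step_arm --rows '[[[0,0,-40,0,0,0,-1],[0,0,-40,0,0,0,-1],[0,0,-40,0,0,0,-1],[0,0,0,0,0,0,-1],[0,0,0,0,0,0,-1]]]'

```text
clock: 43.1
eef_pos: [0.5084, 0.3761, 0.1183]
tcp_rot: [0.001, 0.988, -0.152, -0.0]
contact_force: [0.5, 0.3, -1.7]
width: 0.0538
```

Run:
```python
from h import *
st=robot.state();r=st["tcp_rot"];print(st["eef_pos"],r,"jaw",2*np.arctan2(r[2],r[1])-np.pi/2)
```

```text
[0.50839092 0.37613953 0.11829601] [ 5.68336926e-04  9.88428513e-01 -1.51685701e-01 -4.46806838e-04] jaw -1.8753433778770061
```

Emit:
step_arm --rows '[[[0,-0.5,-30,0,0,0,-1],[0,0,-20,0,0,0,-1],[0,0,-10,0,0,0,-1],[0,0,-4,0,0,0,-1],[0,0,0,0,0,0,-1]]]'

```text
clock: 43.6
eef_pos: [0.5095, 0.376, 0.0554]
tcp_rot: [-0.0, 0.988, -0.152, 0.001]
contact_force: [-1.5, -0.1, -2.6]
width: 0.0541
```

Emit:
step_arm --rows '[[[0,0,-1,0,0,0,-1],[0,0,-0.5,0,0,0,-1],[0,0,0,0,0,0,-1],[0,0,0,0,0,0,-1],[0,0,0,0,0,0,-1]]]'

```text
clock: 44.1
eef_pos: [0.5089, 0.3758, 0.0531]
tcp_rot: [-0.0, 0.988, -0.152, 0.0]
contact_force: [-1.3, 0.0, 1.6]
width: 0.0538
```

Emit:
step_arm --rows '[[[0,0,0,0,0,0,1],[0,0,0,0,0,0,1],[0,0,0,0,0,0,1],[0,0,0,0,0,0,1],[0,0,0,0,0,0,1]]]'

```text
clock: 44.6
eef_pos: [0.5084, 0.3755, 0.0522]
tcp_rot: [0.0, 0.988, -0.152, -0.0]
contact_force: [0.3, 0.5, -0.5]
width: 0.0907
```

Emit:
step_arm --rows '[[[0,0,0,0,0,0,1],[0,0,0,0,0,0,1],[0,0,30,0,0,0,1],[0,0,45,0,0,0,1],[0,0,45,0,0,0,1]]]'

```text
clock: 45.1
eef_pos: [0.5077, 0.3752, 0.1729]
tcp_rot: [0.001, 0.988, -0.152, -0.001]
contact_force: [1.4, 1.3, 0.1]
width: 0.0921
```

Emit:
step_arm --rows '[[[0,-40,30,0,0,0.1,1],[0,-40,0,0,0,0.1,1],[0,-40,0,0,0,0.1,1],[0,-40,0,0,0,0.1,1],[0,-40,0,0,0,0.1,1]]]'

```text
clock: 45.6
eef_pos: [0.5082, 0.174, 0.2024]
tcp_rot: [0.0, 0.995, 0.1, 0.0]
contact_force: [0.7, -0.4, 0.4]
width: 0.0916
```

Emit:
step_arm --rows '[[[0,-40,0,0,0,0.1,1],[0,-40,0,0,0,0.1,1],[0,-40,0,0,0,0.1,1],[0,-40,0,0,0,0.1,1],[0,-40,0,0,0,0.1,1]]]'

```text
clock: 46.1
eef_pos: [0.5082, -0.0261, 0.2025]
tcp_rot: [0.001, 0.939, 0.343, 0.0]
contact_force: [0.6, 0.4, -0.2]
width: 0.0918
```

Emit:
step_arm --rows '[[[0,-40,0,0,0,0.1,1],[0,-40,0,0,0,0.1,1],[0,-40,0,0,0,0.1,1],[0,-40,0,0,0,0.1,1],[0,-40,0,0,0,0.1,1]]]'

```text
clock: 46.6
eef_pos: [0.5082, -0.2262, 0.2024]
tcp_rot: [0.001, 0.826, 0.564, 0.0]
contact_force: [0.1, 0.4, 0.1]
width: 0.0921
```

Emit:
step_arm --rows '[[[0,-40,0,0,0,0.1,1],[0,-40,0,0,0,0.077,1],[-3,-42,0,0,0,0,1],[0,0,0,0,0,0,1],[0,0,0,0,0,0,1]]]'

```text
clock: 47.1
eef_pos: [0.5051, -0.3468, 0.202]
tcp_rot: [0.0, 0.774, 0.633, 0.0]
contact_force: [-0.4, 0.2, -0.0]
width: 0.0917
```

Run:
```python
from h import *
st=robot.state();r=st["tcp_rot"];print(st["eef_pos"],"jaw",2*np.arctan2(r[2],r[1])-np.pi/2)
t=snap("top","t13");s=snap("side","s13")
d=np.abs(s["img"].astype(int)-load("s10")["img"])[105:155,280:330]; print("scraper diff",d.mean(),(d.max(2)>40).sum())
a=cv2.resize(t["img"][140:260,225:385],None,fx=3.5,fy=3.5,interpolation=cv2.INTER_CUBIC)
b=cv2.resize(s["img"][100:155,270:340],None,fx=3.4,fy=3.4,interpolation=cv2.INTER_CUBIC)
e=cv2.resize(t["img"][168:265,136:222],None,fx=2.3,fy=2.3,interpolation=cv2.INTER_CUBIC)
H=a.shape[0]; b=np.pad(b,((0,0),(0,0),(0,0))); w=max(b.shape[1],e.shape[1])
col=np.vstack([np.pad(b,((0,0),(0,w-b.shape[1]),(0,0))),np.pad(e,((0,0),(0,w-e.shape[1]),(0,0)))])
col=np.pad(col,((0,max(0,H-col.shape[0])),(0,0),(0,0)))[:max(H,col.shape[0])]
a=np.pad(a,((0,col.shape[0]-H),(0,0),(0,0)))
cv2.imwrite("pics/v15.png",np.hstack([a,col])[:,:,::-1]); print(a.shape,col.shape)
```

```text
[ 0.50511605 -0.34681685  0.20195395] jaw -0.20014107204256804
scraper diff 20.4576 678
(420, 560, 3) (420, 238, 3)
```

View pics/v15.png

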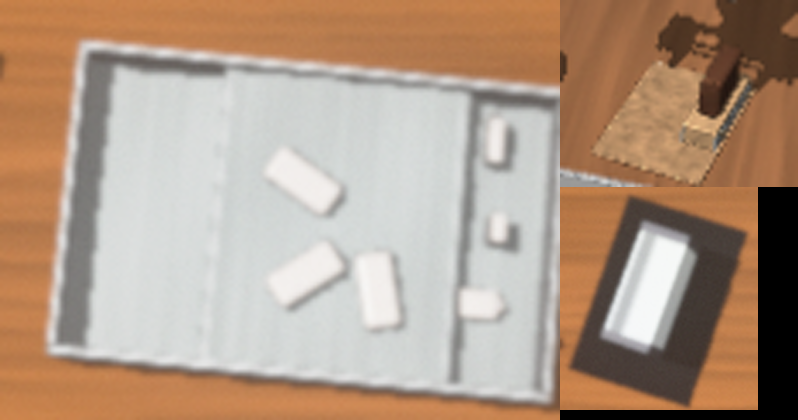

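The scraper has been knocked towards the near edge of its mat. I'll relocate it.

Run:
```python
from fit import *
T=load("t10");S=load("s13")
B=lambda u,v:np.array([270+(u-560)/3.4,100+v/3.4])
Q=[(S,B(683,135),(.02,.06,.003)),(S,B(712,149),(-.02,.06,.003)),(S,B(688,117),(.02,.06,.029)),(S,B(717,131),(-.02,.06,.029)),(S,B(752,84),(-.02,-.06,.029)),(S,B(740,57),(-.013,-.038,.078)),(S,B(725,46),(.013,-.038,.078)),(S,B(703,76),(.013,.038,.078)),(S,B(722,82),(-.013,.038,.078))]
print(fit(Q,[.48,-.35,-.2]))
M=[(S,B(650,66),(.065,.095,.003))]
# mat corners check in side: predicted pixel (crop) from top-fit
for l in ((.065,.095),(-.065,.095)):
    c,s_=np.cos(-.1987),np.sin(-.1987); p=w2p(S,[.5058+c*l[0]-s_*l[1],-.3532+s_*l[0]+c*l[1],.003]); print((p-[270,100])*3.4+[560,0])
```

```text
(array([ 0.4591, -0.3678, -0.2364]), [[-0.5, 1.4], [0.7, 0.3], [-1.4, 1.3], [-0.1, 0.2], [0.6, -3.1], [1.9, -3.1], [-0.0, -1.6], [-0.8, 0.1], [0.1, 0.3]])
[591.08731606 150.11857017]
[700.8386886  181.94440032]
```

Emit:
step_arm --rows '[[[-22,-8,0,0,0,-0.018,1],[-23,-8,0,0,0,-0.018,1],[0,0,-40,0,0,0,1],[0,0,-40,0,0,0,1],[0,0,0,0,0,0,1]]]'

```text
clock: 47.7
eef_pos: [0.4577, -0.3577, 0.1166]
tcp_rot: [-0.005, 0.785, 0.62, -0.0]
contact_force: [-0.2, 0.9, -0.7]
width: 0.0914
```

Emit:
step_arm --rows '[[[0,0,-30,0,0,0,1],[0,0,-24,0,0,0,1],[0,0,-15,0,0,0,1],[0,0,0,0,0,0,1],[0,0,0,0,0,0,1]]]'

```text
clock: 48.2
eef_pos: [0.4613, -0.3628, 0.0548]
tcp_rot: [0.001, 0.785, 0.62, 0.0]
contact_force: [1.0, -1.0, 0.0]
width: 0.0917
```

Emit:
step_arm --rows '[[[0,0,0,0,0,0,-1],[0,0,0,0,0,0,-1],[0,0,0,0,0,0,-1],[0,0,0,0,0,0,-1],[0,0,0,0,0,0,-1]]]' --newtons 40

```text
clock: 48.7
eef_pos: [0.4604, -0.3626, 0.0534]
tcp_rot: [0.001, 0.785, 0.62, 0.0]
contact_force: [-0.7, -0.2, -0.3]
width: 0.0537
```

Emit:
step_arm --rows '[[[0,0,0,0,0,0,-1],[0,0,0,0,0,0,-1],[0,0,0,0,0,0,-1],[0,0,0,0,0,0,-1],[0,0,0,0,0,0,-1]]]'

```text
clock: 49.2
eef_pos: [0.4606, -0.3626, 0.0534]
tcp_rot: [0.001, 0.785, 0.62, 0.0]
contact_force: [1.4, -0.5, -0.4]
width: 0.0254
```

Run:
```python
from h import *
T=load("t13")
def tr(u,v):
    w=p2w(T,(225+u/3.5,140+v/3.5),.04);d=w[:2]-[.5386,-.0132];c,s=.9964,-.0843
    return (np.array([c*d[0]+s*d[1],-s*d[0]+c*d[1]])*1000).round()
for n,pts in dict(b1=[(304,182),(265,165),(343,198)],b2=[(308,274),(268,295),(346,258)],b3=[(378,290),(374,250),(383,328)]).items(): print(n,[tr(*p).tolist() for p in pts])
```

```text
b1 [[30.0, 30.0], [40.0, 60.0], [20.0, -1.0]]
b2 [[-41.0, 21.0], [-59.0, 50.0], [-26.0, -7.0]]
b3 [[-48.0, -34.0], [-17.0, -28.0], [-76.0, -40.0]]
```

Emit:
step_arm --rows '[[[0,0,35,0,0,0,-1],[0,0,40,0,0,0,-1],[0,0,40,0,0,0,-1],[10.1,25.05,0,0,0,-0.1185,-1],[10.1,25.05,0,0,0,-0.1185,-1]]]'

```text
clock: 49.7
eef_pos: [0.481, -0.3127, 0.1697]
tcp_rot: [0.002, 0.854, 0.52, 0.0]
contact_force: [0.5, 0.6, -2.9]
width: 0.0257
```

Emit:
step_arm --rows '[[[10.1,25.05,0,0,0,-0.1185,-1],[10.1,25.05,0,0,0,-0.1185,-1],[10.1,25.05,0,0,0,-0.1185,-1],[10.1,25.05,0,0,0,-0.1185,-1],[10.1,25.05,0,0,0,-0.1185,-1]]]'

```text
clock: 50.2
eef_pos: [0.5308, -0.1857, 0.1675]
tcp_rot: [-0.0, 0.969, 0.248, -0.001]
contact_force: [-0.7, 0.5, -1.6]
width: 0.0258
```

Emit:
step_arm --rows '[[[10.1,25.05,0,0,0,-0.1185,-1],[10.1,25.05,0,0,0,-0.1185,-1],[10.1,25.05,0,0,0,-0.1185,-1],[10.1,25.05,0,0,0,-0.1185,-1],[10,25,0,0,0,-0.118,-1]]]'

```text
clock: 50.7
eef_pos: [0.5811, -0.0607, 0.1674]
tcp_rot: [0.0, 0.999, -0.045, -0.001]
contact_force: [-0.5, -0.7, -2.3]
width: 0.0257
```

Emit:
step_arm --rows '[[[0,0,-30,0,0,0,-1],[0,0,-25,0,0,0,-1],[0,0,-20,0,0,0,-1],[0,0,0,0,0,0,-1],[0,0,0,0,0,0,-1]]]'

```text
clock: 51.2
eef_pos: [0.5811, -0.0618, 0.0931]
tcp_rot: [0.0, 0.999, -0.043, -0.001]
contact_force: [-0.0, 0.5, -2.0]
width: 0.0259
```

Run:
```python
from h import *
st=robot.state();r=st["tcp_rot"];print(st["eef_pos"],r.round(4),"jaw",2*np.arctan2(r[2],r[1])-np.pi/2)
```

```text
[ 0.58107524 -0.06183797  0.09306609] [ 2.000e-04  9.991e-01 -4.260e-02 -9.000e-04] jaw -1.6559945564943974
```

Lower to about 0.081 and sweep stroke A.

Emit:
step_arm --rows '[[[0,0,-8,0,0,0,-1],[0,0,-4,0,0,0,-1],[0,0,0,0,0,0,-1],[1,12,0,0,0,0,-1],[1,12,0,0,0,0,-1]]]'

```text
clock: 51.7
eef_pos: [0.5838, -0.0372, 0.0816]
tcp_rot: [0.0, 0.999, -0.043, 0.0]
contact_force: [0.2, 0.7, -1.6]
width: 0.0258
```

Emit:
step_arm --rows '[[[1,12,0,0,0,0,-1],[1,12,0,0,0,0,-1],[1,12,0,0,0,0,-1],[1,12,0,0,0,0,-1],[1,12,0,0,0,0,-1]]]'

```text
clock: 52.2
eef_pos: [0.5885, 0.0233, 0.0812]
tcp_rot: [0.0, 0.999, -0.042, -0.0]
contact_force: [0.0, 0.1, -2.7]
width: 0.0259
```

Emit:
step_arm --rows '[[[1,11,0,0,0,0,-1],[1,11,0,0,0,0,-1],[1,10,0,0,0,0,-1],[1,10,0,0,0,0,-1],[0,0,0,0,0,0,-1]]]'

```text
clock: 52.7
eef_pos: [0.5925, 0.0654, 0.0812]
tcp_rot: [0.0, 0.999, -0.042, -0.0]
contact_force: [-0.2, 0.2, -2.4]
width: 0.0262
```

Emit:
step_arm --rows '[[[0.5,5,0,0,0,0,-1],[0.5,5,0,0,0,0,-1],[0.5,5,0,0,0,0,-1],[0,3,0,0,0,0,-1],[0,0,0,0,0,0,-1]]]'

```text
clock: 53.2
eef_pos: [0.594, 0.0824, 0.0813]
tcp_rot: [0.0, 0.999, -0.042, -0.0]
contact_force: [-0.5, 0.1, -1.5]
width: 0.0256
```

Emit:
step_arm --rows '[[[0,0,20,0,0,0,-1],[0,0,40,0,0,0,-1],[0,0,40,0,0,0,-1],[-15,-25,0,0,0,0,-1],[-20,-35,0,0,0,0,-1]]]'

```text
clock: 53.7
eef_pos: [0.5602, 0.0221, 0.1835]
tcp_rot: [0.001, 0.999, -0.041, 0.002]
contact_force: [0.2, -0.4, -2.4]
width: 0.0259
```

Emit:
step_arm --rows '[[[-20,-35,0,0,0,0,-1],[-20,-35,0,0,0,0,-1],[-20,-35,0,0,0,0,-1],[-12.5,-15.5,0,0,0,0,-1],[0,0,0,0,0,0,-1]]]'

```text
clock: 54.2
eef_pos: [0.4853, -0.1004, 0.1813]
tcp_rot: [0.001, 0.999, -0.044, -0.0]
contact_force: [-0.2, 0.5, -2.7]
width: 0.0254
```

Run:
```python
from h import *
st=robot.state();r=st["tcp_rot"];print(st["eef_pos"],r.round(4),"jaw",2*np.arctan2(r[2],r[1])-np.pi/2)
t=snap("top","t14");s=snap("side","s14")
def W(x,y,z): return [.5386+.9964*x+.0843*y,-.0132-.0843*x+.9964*y,z]
def inv(c,u,z):
    d=p2w(c,u,z)[:2]-[.5386,-.0132];cc,ss=.9964,-.0843
    return (np.array([cc*d[0]+ss*d[1],-ss*d[0]+cc*d[1]])*1000).round().tolist()
for n,c in (("t14",t),("s14",s)):
    g=c["img"].min(2)>200
    k,l,q,ce=cv2.connectedComponentsWithStats(g.astype(np.uint8))
    for i in range(1,k):
        w=inv(c,ce[i],.04)
        if 40<q[i,4]<1000 and abs(w[0])<115 and -170<w[1]<205: print(n,ce[i].round(),q[i],w)
```

```text
[ 0.48533649 -0.10035776  0.18132162] [ 6.00e-04  9.99e-01 -4.44e-02 -4.00e-04] jaw -1.6597230699718113
t14 [374. 185.] [365 168  19  33 243] [65.0, -137.0]
t14 [348. 210.] [346 204   6  12  58] [-8.0, -71.0]
t14 [358. 216.] [353 209  11  15 102] [-23.0, -99.0]
s14 [308. 210.] [296 173  25  73 103] [-114.0, 67.0]
s14 [296. 184.] [288 181  17   8 108] [-51.0, -31.0]
s14 [290. 198.] [281 193  18  12 116] [-47.0, 35.0]
s14 [254. 220.] [245 215  19  11 127] [33.0, 154.0]
```

Emit:
step_arm --rows '[[[1,4,-35,0,0,0.004,-1],[0,0,-30,0,0,0,-1],[0,0,-25,0,0,0,-1],[0,0,-7,0,0,0,-1],[0,0,-3,0,0,0,-1]]]'

```text
clock: 54.8
eef_pos: [0.4876, -0.0935, 0.0808]
tcp_rot: [0.0, 0.999, -0.04, -0.001]
contact_force: [-0.5, -0.2, -1.3]
width: 0.0259
```

Emit:
step_arm --rows '[[[0,0,0,0,0,0,-1],[1,11,0,0,0,0,-1],[1,11,0,0,0,0,-1],[1,11,0,0,0,0,-1],[1,11,0,0,0,0,-1]]]'

```text
clock: 55.3
eef_pos: [0.4918, -0.0492, 0.0817]
tcp_rot: [0.0, 0.999, -0.04, 0.0]
contact_force: [-0.7, 0.4, -1.1]
width: 0.026
```

Emit:
step_arm --rows '[[[1,11,0,0,0,0,-1],[1,11,0,0,0,0,-1],[1,11,0,0,0,0,-1],[1,11,0,0,0,0,-1],[1,11,0,0,0,0,-1]]]'

```text
clock: 55.8
eef_pos: [0.4966, 0.0055, 0.0812]
tcp_rot: [0.0, 0.999, -0.041, -0.0]
contact_force: [-0.0, -0.1, -1.9]
width: 0.0259
```

Emit:
step_arm --rows '[[[1,11,0,0,0,0,-1],[1,11,0,0,0,0,-1],[1,11,0,0,0,0,-1],[1,11,0,0,0,0,-1],[1,11,0,0,0,0,-1]]]'

```text
clock: 56.3
eef_pos: [0.5016, 0.0605, 0.0812]
tcp_rot: [0.0, 0.999, -0.041, -0.0]
contact_force: [0.1, 0.2, -2.5]
width: 0.0258
```

Emit:
step_arm --rows '[[[0.7,7,0,0,0,0,-1],[0.7,7,0,0,0,0,-1],[0.6,6,0,0,0,0,-1],[0.5,5,0,0,0,0,-1],[0,0,0,0,0,0,-1]]]'

```text
clock: 56.8
eef_pos: [0.5044, 0.085, 0.0818]
tcp_rot: [0.0, 0.999, -0.04, 0.0]
contact_force: [-1.5, -0.1, 1.5]
width: 0.0257
```

Emit:
step_arm --rows '[[[0,0,20,0,0,0,-1],[0,0,40,0,0,0,-1],[0,0,30,0,0,0,-1],[0,-45,0,0,0,0,-1],[0,-45,0,0,0,0,-1]]]'

```text
clock: 57.3
eef_pos: [0.5048, -0.0061, 0.1726]
tcp_rot: [0.001, 0.999, -0.039, 0.001]
contact_force: [0.1, -0.8, -2.2]
width: 0.026
```

Emit:
step_arm --rows '[[[0,-45,0,0,0,0,-1],[0,-45,0,0,0,0,-1],[0,-45,0,0,0,0,-1],[0,-45,0,0,0,0,-1],[0,0,0,0,0,0,-1]]]'

```text
clock: 57.8
eef_pos: [0.5037, -0.1908, 0.1714]
tcp_rot: [0.002, 0.999, -0.044, 0.0]
contact_force: [0.0, 0.5, -1.9]
width: 0.0258
```

```bash
cat > blobs.py <<'E'
from h import *
def inv(c,u,z):
    d=p2w(c,u,z)[:2]-[.5386,-.0132];cc,ss=.9964,-.0843
    return (np.array([cc*d[0]+ss*d[1],-ss*d[0]+cc*d[1]])*1000).round().tolist()
def blobs(t,s,th=200):
  for n,c in (("top",t),("side",s)):
    g=c["img"].min(2)>th
    k,l,q,ce=cv2.connectedComponentsWithStats(g.astype(np.uint8))
    for i in range(1,k):
        w=inv(c,ce[i],.019)
        if 25<q[i,4]<1000 and abs(w[0])<120 and -175<w[1]<210:
            x0,y0,ww,hh,a=q[i]; R=cv2.minAreaRect(np.argwhere(l==i)[:,::-1].astype(np.float32))
            P=[inv(c,p,.019) for p in cv2.boxPoints(R)]
            print(n,ce[i].round(),a,w,P)
E
python3 - <<'E'
from blobs import *
print(robot.state()["eef_pos"])
t=snap("top","t15");s=snap("side","s15"); blobs(t,s)
E
```

```text
[ 0.50370571 -0.19076675  0.17137022]
top [373. 178.] 186 [87.0, -136.0] [[103.0, -108.0], [108.0, -157.0], [68.0, -160.0], [64.0, -110.0]]
side [301. 172.] 29 [-47.0, -115.0] [[-36.0, -106.0], [-38.0, -130.0], [-58.0, -123.0], [-56.0, -99.0]]
side [306. 216.] 77 [-112.0, 73.0] [[-109.0, 190.0], [-111.0, -69.0], [-115.0, -69.0], [-113.0, 191.0]]
side [254. 220.] 122 [39.0, 139.0] [[65.0, 150.0], [67.0, 120.0], [12.0, 125.0], [10.0, 155.0]]
side [282. 223.] 165 [-47.0, 124.0] [[-21.0, 144.0], [-17.0, 104.0], [-74.0, 106.0], [-76.0, 146.0]]
```

Run:
```python
from blobs import *
s=load("s15")["img"].min(2);t=load("t15")["img"].min(2)
ch=" .:-=+*#%@"
f=lambda v:ch[int(np.clip((int(v)-130)/12,0,9))]
print("side"); [print(y,"".join(f(v) for v in s[y,262:304])) for y in range(208,240)]
print("top"); [print(y,"".join(f(v) for v in t[y,238:300])) for y in range(160,244)]
T=load("t15")
def W(x,y,z): return [.5386+.9964*x+.0843*y,-.0132-.0843*x+.9964*y,z]
for y,z in ((.095,.03),(.095,.006),(.145,.019)): print(y,z,w2p(load("s15"),W(-.047,y,z)),w2p(T,W(-.047,y,z)))
```

```text
side
208 +==--------===============================
209 *===+==-------============================
210 -:=+*+==+==-------========================
211   .----=*+======--=-======================
212       .----=**======--=--=================
213           .--=-++*===+==--=---============
214 :..           .-:=-++#++=+==--=---========
215 =-=-:..           .--=-*=*=+=+==--------==
216 =====-=-:..  .=:       -:=:*+#=+=+==------
217 =========---.=#+=-=:       -:=:*+*===+==--
218 --==========-*#####+=-=:       ---:=+*+==+
219 +=-=========+##########+=-=:       .---=+*
220 #*:========-*##############+=-.        .--
221 #+ =======-+%#################-           
222 *- -======:#@@@%%#############= ::.      .
223 +  -======-+#@@@@@@%%########*: .--:::.. +
224 -  ========+*+*#%@@@@@@%%####+   -====--:*
225   ========*%%##+-=+#%@@@@@@%#-   =======-*
226 .=========*%@@@#*##+*+*#%@@@#:  ========+*
227 ===========++*#%@@@#%##*==*#+  -========++
228 ===========-::-==+*#%@@%+*%+-  -=======-*:
229 =+============--.:==+=+#%@@*-  -========* 
230 ===================--::-==*=  -=======-** 
231 ==========
[... 5543 characters left out ...]
############################
237 :*+.       -*#################################################
238 .++=---::..-*################################%################
239 :+#####*+==+*###############################%%################
240 .=*####****##%%%%%###########################%################
241   .:::::-==+*#########%%%%%%%#######%%#######%################
242            .::::::-==+###########%%%%%######%%%###############
243                      .::::::-=+*##########%%%%%%########%#####
0.095 0.03 [284.41057067 214.03794469] [284.85988884 218.44365583]
0.095 0.006 [284.13503098 218.93368724] [284.57238325 219.45003207]
0.145 0.019 [279.81652317 228.34422615] [266.30671002 217.16221588]
```

The top view shows bolus 1 flat in the trough and the other two stacked one on the other. Both of those lie fully inside the collecting trough. The scraper now goes back on its mat.

Emit:
step_arm --rows '[[[0.2,-13.5,0,0,0,0.1217,-1],[0.2,-13.5,0,0,0,0.1217,-1],[0.2,-13.5,0,0,0,0.1217,-1],[0.2,-13.5,0,0,0,0.1217,-1],[0.2,-13.5,0,0,0,0.1217,-1]]]'

```text
clock: 58.4
eef_pos: [0.5052, -0.2515, 0.1709]
tcp_rot: [-0.0, 0.965, 0.264, -0.0]
contact_force: [-0.8, 0.2, -1.7]
width: 0.0256
```

Emit:
step_arm --rows '[[[0.2,-13.5,0,0,0,0.1217,-1],[0.2,-13.5,0,0,0,0.1217,-1],[0.2,-13.5,0,0,0,0.1217,-1],[0.2,-13.5,0,0,0,0.1217,-1],[0.2,-13.5,0,0,0,0.1217,-1]]]'

```text
clock: 58.9
eef_pos: [0.5064, -0.3189, 0.1708]
tcp_rot: [-0.0, 0.841, 0.541, 0.0]
contact_force: [0.6, -0.1, -1.0]
width: 0.0261
```

Emit:
step_arm --rows '[[[0.2,-13.5,0,0,0,0.1217,-1],[0.2,-13.5,0,0,0,0.1217,-1],[0,0,-30,0,0,0,-1],[0,0,-30,0,0,0,-1],[0,0,-20,0,0,0,-1]]]'

```text
clock: 59.4
eef_pos: [0.506, -0.3447, 0.0886]
tcp_rot: [-0.001, 0.771, 0.637, 0.0]
contact_force: [-0.2, 0.9, -2.5]
width: 0.0257
```

Emit:
step_arm --rows '[[[0,0,-15,0,0,0,-1],[0,0,-10,0,0,0,-1],[0,0,0,0,0,0,-1],[0,0,0,0,0,0,-1],[0,0,0,0,0,0,-1]]]'

```text
clock: 59.9
eef_pos: [0.5073, -0.3481, 0.0678]
tcp_rot: [0.002, 0.771, 0.636, 0.0]
contact_force: [0.5, -0.2, -2.2]
width: 0.0257
```

Emit:
step_arm --rows '[[[-1,-3,-8,0,0,0,-1],[0,0,-4,0,0,0,-1],[0,0,-1.5,0,0,0,-1],[0,0,-0.7,0,0,0,-1],[0,0,0,0,0,0,-1]]]'

```text
clock: 60.4
eef_pos: [0.5054, -0.351, 0.0533]
tcp_rot: [0.001, 0.772, 0.636, -0.0]
contact_force: [-3.1, 1.4, 6.2]
width: 0.0257
```

Emit:
step_arm --rows '[[[0,0,0,0,0,0,-1],[0,0,0,0,0,0,1],[0,0,0,0,0,0,1],[0,0,0,0,0,0,1],[0,0,0,0,0,0,1]]]'

```text
clock: 60.9
eef_pos: [0.5054, -0.3504, 0.0519]
tcp_rot: [0.0, 0.771, 0.636, 0.0]
contact_force: [-0.5, -0.3, -0.0]
width: 0.0554
```

Emit:
step_arm --rows '[[[0,0,0,0,0,0,1],[0,0,0,0,0,0,1],[0,0,0,0,0,0,1],[0,0,0,0,0,0,1],[0,0,30,0,0,0,1]]]'

```text
clock: 61.4
eef_pos: [0.5028, -0.3479, 0.0779]
tcp_rot: [-0.004, 0.772, 0.636, -0.0]
contact_force: [0.4, -0.4, -0.2]
width: 0.0919
```

Emit:
step_arm --rows '[[[0,0,40,0,0,0,1],[0,0,40,0,0,0,1],[-20,30,40,0,0,0,1],[-40,40,20,0,0,0,1],[-40,40,0,0,0,0,1]]]'

```text
clock: 61.9
eef_pos: [0.4188, -0.2545, 0.2194]
tcp_rot: [0.004, 0.771, 0.636, 0.0]
contact_force: [0.6, 1.1, -0.1]
width: 0.0917
```

Emit:
step_arm --rows '[[[-40,20,0,0,0,0,1],[-20,20,0,0,0,0,1],[0,0,0,0,0,0,1],[0,0,0,0,0,0,1],[0,0,0,0,0,0,1]]]'

```text
clock: 62.4
eef_pos: [0.3589, -0.2147, 0.2163]
tcp_rot: [0.001, 0.772, 0.636, 0.0]
contact_force: [-0.2, 0.4, 0.4]
width: 0.0918
```

Run:
```python
from blobs import *
st=robot.state();print(st["eef_pos"],st["clock"])
t=snap("top","t16");s=snap("side","s16")
a=s["img"][60:360,190:390]; a=cv2.resize(a,None,fx=2,fy=2,interpolation=cv2.INTER_CUBIC)
b=cv2.resize(t["img"][90:280,130:490],None,fx=1.1,fy=1.1,interpolation=cv2.INTER_CUBIC)
d=cv2.resize(s["img"][205:245,235:305],None,fx=5.5,fy=5.5,interpolation=cv2.INTER_CUBIC)
col=np.vstack([b,np.pad(d,((0,0),(0,b.shape[1]-d.shape[1]),(0,0)))]); col=np.pad(col,((0,600-col.shape[0]),(0,0),(0,0)))
cv2.imwrite("pics/v16.png",np.hstack([col,a])[:,:,::-1]); 
for n,(x0,y0,x1,y1) in dict(bottle=(165,115,205,165),carton=(285,95,350,135),tub=(415,110,475,165)).items():
    e=np.abs(t["img"].astype(int)-load("top0")["img"])[y0:y1,x0:x1].max(2); print(n,e.mean().round(1),(e>50).sum())
```

```text
[ 0.35889175 -0.21468853  0.21627011] 62.4
bottle 3.2 0
carton 3.3 0
tub 3.6 0
```

View pics/v16.png

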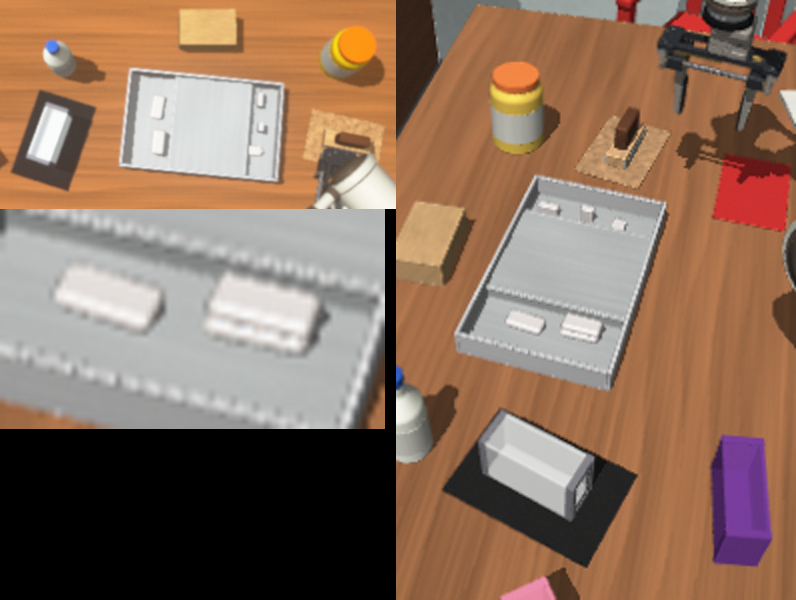

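The plate is clear, the chips are in the waste trough and the three boluses are in the wide trough. The box and scraper stand on their mats, and the bystanders haven't moved.

```bash
python3 -c "
from workcell import robot
print(robot.hand_in())"
```

```text
the job is handed in; nothing more can be done
None
```

The order is made up and handed in at about 62 s of the 208 s allowed. The hand-in reported no verdict.

**What I did**
- **Chips:** I scraped the three chips into the waste trough. Two had caught on the plate edge and needed extra strokes, during which the wrist force briefly reached about 36 N.
- **Box:** I stood the scraper back on its mat, then tipped and shook the box low over the plate until three boluses had dropped out. I then stood the box back on its rubber mat.
- **Boluses:** The scraper had been knocked aside on its mat, so I located it again. I swept the three boluses into the wide trough with it and stood it back near the middle of its mat.

**What the last checks showed**
- The plate is clear. The box and scraper stand on their mats, and the bottle, tub and carton are unchanged from the first picture.
- The box weighed as empty: 2.32 ± 0.07 N, against 2.35 N expected for the empty box. A first, shorter reading gave 2.7 N, which I put down to noise.

**Not perfect**
- Two of the boluses lie stacked one on the other, though both are fully inside the wide trough.
- One chip stands on end in the waste trough.
- Another chip lies close against the plate-side wall. I judge it to be flat, but I could not confirm that fully.

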